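# Put the desk things away in the hutch and pull its sash down with the hook pole

### The job

Close the desk hutch for the night. Put whichever of the two rolls of tape, the box of staples, the eraser and the earbud case are lying on the desk into the wooden tray, push the tray along the desk, without lifting it, into the open bay of the hutch until it stands right at the back, then take the hook pole from its rest, catch the steel eye at the top of the raised sash with the hook and pull the sash all the way down; move the sash only with the hook. Finally lay the pole back in the two forks of its rest as you found it, and leave the glue stick, the phone and the highlighter where they are.

Things in the scene. Friction and masses are not known exactly. Their poses are not given: they have to be found in the camera images.
- hutch: White desk hutch, fixed, 330 wide (y), 190 deep (x), 516 mm high, with no floor. Origin: on the desk, centre of the front edge of its side panels; x points into it, away from the robot, y left, z up. Wooden stiles stand 28 mm before the origin, 290 mm apart.
- bay (a point): Home of the tray: the tray's origin when it stands right at the back of the bay (within 13 mm is good). On the desk, 100 mm behind the hutch's origin, axes as the hutch. The bay is 300 mm wide, 212 mm high and 180 mm deep from the hutch's origin to the back panel.
- sash (a joint): The sash: wooden frame with a pane, 296 wide, 212 high, 12 mm thick, 0.25 kg, sliding straight up and down behind the stiles. Value: height in m above shut, 0 = fully down (its lower edge is 5 mm above the desk then); starts at 0.18 to 0.21. Friction holds it at any height; about 2 N pulls it down. Its front is 15 mm before the hutch's origin.
- eye (a point): Middle of the steel eye on the sash's top rail: a level D-shaped loop of 8 mm rod that projects toward the robot, 40 mm before the hutch's origin, at height sash value + 0.204 m, axes as the hutch. Its opening is 44 mm wide (y) and reaches 21 mm behind this point and 22 mm before it. The hook goes in from above and hangs on the loop's front bow, rod centre 26 mm before this point.
- tray: Loose wooden tray, 160 (x) by 250 (y) by 32 mm high, walls 6 mm, inner floor 7 mm above its underside; 0.25 to 0.5 kg. Origin: centre of its underside. It starts before the hutch, turned up to 0.32 rad from it. Pushing its near wall with both open fingers, tilted forward, keeps it straight.
- pole: Hook pole, 0.09 kg. Origin: centre of its flat wooden handle, 130 long (x), 16 thick (y), 24 mm high (z); x points along the pole to the hook. A 12 mm shaft goes on to x = 205, then the hook of 7 mm rod in the x-z plane: (224, -, 0) to (256, -, -12) and back to the tip at (246, -, -40) mm. With the pole raised 20 degrees the first part, the bow, is level and the last, the prong, points down.
- hook_tip (a point): Tip of the hook's 30 mm prong, on the rod's centre line, at (246, 0, -40) mm in the pole's frame.
- rest: Wooden rest of the pole, fixed: base 10 mm thick, 56 mm wide, with two forks open upward at x = -52 (handle) and x = 140 mm (shaft), notches 21 mm wide, flared, tops 86 and 92 mm above the desk. Origin: on the desk under the handle's centre; x to the hook. The pole lies in it with its origin 72 mm above this origin and parallel axes; the handle is free at both sides between the forks.
- washi_1_mid (a point): Roll of paper tape, brownish, 37 mm across, 15 mm high, lying flat. The point is its centre, half-way up. May be absent. To go into the tray.
- washi_2_mid (a point): Roll of paper tape, bluish grey, 37 mm across, 15 mm high, lying flat. The point is its centre, half-way up. May be absent. To go into the tray.
- staple_box_mid (a point): Cardboard box of staples, 30 mm (x) by 52 mm (y) by 21 mm. The point is its centre, half-way up. May be absent. To go into the tray.
- eraser_mid (a point): Block eraser in a blue sleeve, 20 mm (x) by 42 mm (y) by 13 mm. The point is its centre, half-way up. May be absent. To go into the tray.
- earbud_case_mid (a point): White rounded earbud case, 46 mm (x) by 60 mm (y) by 22 mm. The point is its centre, half-way up. May be absent. To go into the tray.
- glue_stick: Standing glue stick, 26 mm across, 89 mm high, origin at its foot; to be left alone.
- phone: Phone, 150 x 74 x 10 mm, lying flat, origin under its centre; to be left alone.
- highlighter_1: Highlighter pen, 127 mm long (y), origin under its centre; to be left alone.
There are look-alikes about, which are no part of the job. Of the things like the part that bears earbud_case_mid, leave any that is blue or red; of the rest the larger one is meant.

How it is judged:
By the outcome, as a careful person would: the job done as asked, in the order asked, and still so for the second after the job is handed in, with the robot touching nothing.
Of washi_1, washi_2, staple_box, eraser, earbud_case only 2 to 4 are there at a start; the rules pass over those that are not, and their reading is None.
At some moment in a run one of washi_1, washi_2, staple_box, eraser, earbud_case may be knocked a few centimetres aside while the robot is not near it.
It also fails if it takes over 210 s, if anything falls off the work surface, if the arm or the gripper's body presses on something with over 40 N, if the wrist force passes 120 N, or if a joint passes its speed limit or range.

### The arm

A 6-joint arm with a two-finger parallel gripper is mounted at the origin on a cart in front of the work surface, level with it; the furniture and walls round the work are solid. World frame = base frame: x ahead of the robot, y to its left, z up, the work surface at z = 0. Lengths are in m, angles in rad, forces in N, time in s.
With the tool pointing down it reaches from about 0.35 to 0.975 m from the base axis. Payload 4.9 kg.
Tool frame: the origin (TCP) lies midway between the tips of the shut fingers; the grasp point (between the pads) lies 19 mm behind it; x points along the fingers, z is the direction in which the jaws open and shut, and the axes are right-handed (so a half turn about x gives the same grasp; the last joint's range is limited). The gripper opens to 85 mm and grips with 20 to 120 N. Pads are 22 mm wide; open, the fingers measure 114 mm over their backs; the gripper's body (76 mm by 85 mm) begins 54 mm behind the grasp point. The pads swing forward as they close: fully open they stand 13 mm farther back than shut.
Start: joints at [1.192, 0.053, 1.613, -0, 1.476, -0.119], TCP at [0.161, 0.604, 0.231] pointing down, gripper open.
Joint ranges: [-3.01, 3.01], [-1.01, 2.22], [0.06, 2.58], [-1.02, 4.17], [0.09, 2.62], [-3.14, 3.14]. Speed limits (rad/s): [2.57, 2.57, 3.14, 3.14, 3.14, 3.14].

### API

Orientations are given as a unit quaternion [w, x, y, z].
In Python, from plant import state, cams, workorder, nets gives the robot as it stands.
- The arm moves only by the tool play_rows, never from a script. Its argument "motion" is a list of rows, each a list of 3 entries, a list of its own where there are three numbers: the closure, from -1 (fully open) to 1 (shut), then the shift along the world's x, y, z in m, then the turn about the world's z in rad. A call has 1 to 5 rows; each row is the pose to reach, as a shift and turn from the pose commanded when the call began; what a row does not reach only later rows make up. A row lasts 1/10 s, in which the tool goes at most 50 mm and 8.59 degrees, less where a joint would pass 70% of its speed; a pose out of reach is approached as far as the arm can. A call with a gripper value outside its range is refused whole. The fingers move at their own pace and stop on an object; the grip force is fixed at half the most. Time passes only in rows, so rows that repeat a pose let the fingers close. It gives the time, the measured TCP pose, the force and the opening at its end, in the units of the state.
- state(): the state, without advancing time (a new reading comes with each control period).
- cams.grab_frame(name): name is "side" or "top"; returns (picture, depth): 384x512x3 uint8, red, green, blue; 384x512 float32, m along the optical axis (not along the pixel's ray), 0 where there is no reading.
- cams.camera_info(name): a dict with "K" (3x3 intrinsics, pixels), "rvec" (rotation vector, rad) and "tvec" (3), from world to camera coordinates, as OpenCV has them. Camera axes: x right, y down, z forward; pixel columns grow to the right and rows downward; lengths in m; the calibration is good to about 2 mm. A picture is of the moment at which its call begins. camera_info takes no time and is no camera call.
- workorder.job_done(): hands the job in, once; it reports no verdict.
Trained networks look in the newest picture that a camera, given by its name, has taken for a name from the list of things; names that differ only in an ending like _2 or _b are one class to them, and where a whole thing is asked for, a point or a joint stands for the part that bears it (a point fixed in the world has none). Each returns a list of dicts, best first, with "score" (0 to 1); they miss things now and then, are a little off and sometimes report something else, mostly with a low value. They report only what shows in the picture. A call takes as long as a camera call. They do not tell look-alikes from the thing itself.
- nets.recognise(camera, target): "at" ([x, y, z] in m, in world coordinates, good to about 4 mm: the middle of the surface that is visible of it).
- nets.landmark_of(camera, target): "at" ([x, y, z] in m, in world coordinates, good to about 4 mm: a listed point, or the origin of a listed thing).
The state is a dict: "time": time; "joint_pos": joint angles; "joint_vel": joint speeds; "joint_efforts": joint torques, N m; "tool_pos": TCP position; "tool_rot": TCP orientation; "contact_force": force on the tool from outside, world axes, zero at the start; "ft_torque": the same for the moment, N m; "gripper_width": opening from 0.0 (shut) to 1.0 (fully open).
Only numpy, scipy, OpenCV 4.12 (cv2) and the standard library are available. Lean on these libraries where they do the work, as an engineer would, in place of code of your own. Each camera call takes 0.05 s, during which the arm holds its last target.

## Working session

There is one attempt and no reset: what is moved stays moved. The work goes in short steps, Python scripts to look and compute and a tool call to move; the robot and the scene stay as the last step left them, time stands still between calls to the robot, and variables do not carry over. Pictures are saved under pics/ and viewed, and the job is handed in when it is done.

Besides the shell and the picture viewer there is one more tool, called as a command line: name --argument value ..., lists and objects as JSON in quotes. play_rows: Moves the arm, as the interface text tells. Its arguments: {"type":"object","properties":{"motion":{"type":"array","items":{"type":"array"}}},"required":["motion"]}

```bash
ls -la; mkdir -p pics
python3 - <<'E'
from plant import state,cams,workorder,nets
import cv2
s=state();print(s)
for n in("side","top"):
    im,d=cams.grab_frame(n); cv2.imwrite(f"pics/{n}0.png",im[:,:,::-1]); i=cams.camera_info(n);print(n,i)
E
```

```text
total 12
drwxr-xr-x  3 agent agent 4096 Dec  7 07:08 .
drwxr-xr-x 23 root  root  4096 Dec  7 07:08 ..
drwxr-xr-x  2 agent agent 4096 Dec  7 07:08 pics
{'time': 0.0, 'joint_pos': array([ 1.19200110e+00,  5.33207187e-02,  1.61431712e+00,  3.70150620e-06,
        1.47599764e+00, -1.19022362e-01]), 'joint_vel': array([ 0.00121866, -0.00015849,  0.00146013,  0.00145538, -0.00030453,
       -0.00046801]), 'joint_efforts': array([ 1.78074210e-03, -3.93674862e+01, -3.70183432e+01,  1.80771185e-04,
        7.08942898e-03,  1.32829027e-05]), 'tool_pos': array([0.1603149 , 0.60343567, 0.23007162]), 'tool_rot': array([ 0.55992741, -0.43139525,  0.5611703 ,  0.43065918]), 'contact_force': array([0.67198961, 0.34886572, 0.23567333]), 'ft_torque': array([ 0.02251802,  0.01974393, -0.01626033]), 'gripper_width': 1.0001967311721214}
side {'K': array([[365.8643496 ,   0.        , 257.36811044],
       [  0.        , 365.8643496 , 193.69849192],
       [  0.        ,   0.        ,   1.        ]]), 'rvec': array([ 0.46668349, -2.54547054,  1.41220718]), 'tvec': array([0.58695358, 0.18034858, 1.31621986])}
top {'K': array([[385.28231423,   0.        , 254.83768041],
       [  0.        , 385.28231423, 188.283837  ],
       [  0.        ,   0.        ,   1.        ]]), 'rvec': array([ 2.25024506, -1.95607412,  0.20698135]), 'tvec': array([0.05199885, 0.62177413, 1.44584131])}
```

View pics/side0.png

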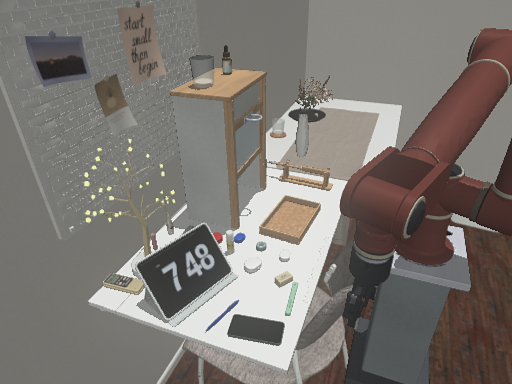

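View pics/top0.png

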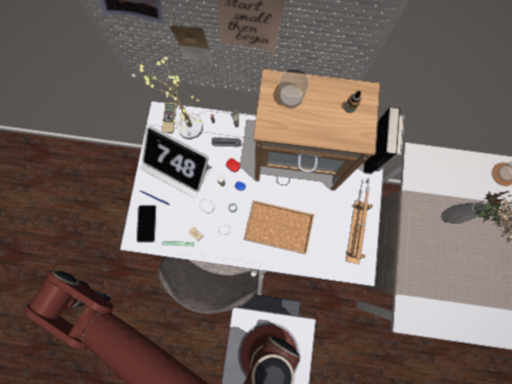

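Run:
```python
from plant import state,cams,workorder,nets
import numpy as np
for n in("side","top"):
    for t in ["washi_1_mid","staple_box_mid","eraser_mid","earbud_case_mid","tray","pole","hook_tip","rest","eye","bay","hutch","glue_stick","phone","highlighter_1"]:
        r=nets.landmark_of(n,t)
        print(n,t,[(round(x["score"],2),np.round(x["at"],3).tolist()) for x in r[:5]])
print(state()["time"])
```

```text
side washi_1_mid [(0.43, [0.624, 0.276, -0.003])]
side staple_box_mid [(0.77, [0.409, 0.348, 0.013])]
side eraser_mid []
side earbud_case_mid [(0.55, [0.433, 0.237, 0.004]), (0.55, [0.627, 0.276, -0.002]), (0.52, [0.524, 0.321, 0.014]), (0.42, [0.624, 0.201, 0.011]), (0.37, [0.7, 0.246, 0.01])]
side tray [(0.62, [0.479, 0.021, -0.001])]
side pole [(0.71, [0.456, -0.288, 0.074])]
side hook_tip [(0.76, [0.704, -0.301, 0.032])]
side rest [(0.88, [0.465, -0.284, 0.002])]
side eye [(0.88, [0.647, -0.019, 0.393])]
side bay []
side hutch [(0.68, [0.687, -0.019, 0.003])]
side glue_stick [(0.74, [0.625, 0.28, 0.002])]
side phone [(0.57, [0.416, 0.552, -0.002]), (0.26, [0.523, 0.322, 0.011])]
side highlighter_1 [(0.63, [0.362, 0.411, -0.001])]
top washi_1_mid []
top staple_box_mid [(0.68, [0.526, 0.323, 0.013]), (0.65, [0.649, -0.022, 0.393]), (0.58, [0.402, 0.348, 0.008]), (0.25, [0.465, -0.286, -0.002])]
top eraser_mid [(0.28, [0.623, 0.278, 0.002]), (0.25, [0.455, -0.287, 0.071]), (0.25, [0.404, 0.349, 0.011])]
top earbud_case_mid [(0.68, [0.704, 0.242, 0.013]), (0.6, [0.439, 0.235, 0.009]), (0.57, [0.622, 0.208, 0.007]), (0.55, [0.475, 0.03, 0.004]), (0.53, [0.523, 0.321, 0.012])]
top tray [(0.43, [0.524, 0.325, 0.014])]
top pole [(0.82, [0.456, -0.286, 0.072])]
top hook_tip [(0.71, [0.705, -0.302, 0.029])]
top rest [(0.84, [0.463, -0.288, -0.001])]
top eye [(0.84, [0.653, -0.018, 0.392]), (0.47, [0.456, -0.283, 0.071]), (0.24, [0.461, -0.285, -0.001])]
top bay [(0.35, [0.529, 0.22, 0.008]), (0.28, [0.646, -0.017, 0.397])]
top hutch []
top glue_stick [(0.61, [0.624, 0.276, -0.0])]
top phone [(0.95, [0.419, 0.548, -0.001]), (0.26, [0.459, -0.287, -0.002])]
top highlighter_1 [(0.47, [0.358, 0.411, -0.005]), (0.47, [0.52, 0.324, 0.014]), (0.15, [0.462, -0.287, 0.001])]
1.5
```

```bash
cat > h.py <<'E'
from plant import state,cams,workorder,nets
import numpy as np,cv2
def cam(n):
    i=cams.camera_info(n);R,_=cv2.Rodrigues(np.array(i["rvec"]));return np.array(i["K"]),R,np.array(i["tvec"])
def proj(n,p):
    K,R,t=cam(n);q=K@(R@np.array(p,float)+t);return q[:2]/q[2]
def cloud(n,d):
    K,R,t=cam(n);v,u=np.indices(d.shape)
    X=np.stack([(u-K[0,2])/K[0,0]*d,(v-K[1,2])/K[1,1]*d,d],-1)
    P=(X-t)@R; P[d<=0]=np.nan; return P
def rect(n,im,z,x0,x1,y0,y1,s=1000):
    "rectified view at height z: rows = x decreasing downward, cols = y decreasing rightward"
    K,R,t=cam(n)
    w,h=int((y1-y0)*s),int((x1-x0)*s)
    src=np.float32([[0,0],[w,0],[w,h],[0,h]])
    dst=np.float32([proj(n,p) for p in [(x1,y1,z),(x1,y0,z),(x0,y0,z),(x0,y1,z)]])
    H=cv2.getPerspectiveTransform(src,dst)
    return cv2.warpPerspective(im,H,(w,h),flags=cv2.INTER_CUBIC|cv2.WARP_INVERSE_MAP)
def save(f,im): cv2.imwrite("pics/"+f,im[:,:,::-1])
E
python3 - <<'E'
from h import *
for n in("side","top"):
    im,d=cams.grab_frame(n); np.save(n+"0.npy",d)
    save(n+"_r0.png",rect(n,im,0.01,0.30,0.75,-0.2,0.5))
    P=cloud(n,d)
    for nm,p in dict(eb=(.523,.322,.022),ebs=(.436,.236,.02),washi=(.529,.22,.015),st=(.405,.348,.02),blue=(.623,.203,.02)).items():
        m=(np.hypot(P[...,0]-p[0],P[...,1]-p[1])<.05)&(P[...,2]>.005)&(P[...,2]<.06)
        q=P[m]; print(n,nm,np.round(proj(n,p)),m.sum(),np.round(np.median(q,0),3) if len(q) else '',np.round(np.percentile(q[:,2],[50,80,95]),4) if len(q) else'',np.round(np.ptp(q,axis=0),3) if len(q) else '')
E
```

```text
side eb [252. 262.] 210 [0.519 0.329 0.022] [0.0225 0.0241 0.0254] [0.07  0.063 0.023]
side ebs [285. 253.] 102 [0.435 0.244 0.017] [0.0172 0.0188 0.0202] [0.044 0.078 0.017]
side washi [261. 245.] 82 [0.531 0.223 0.014] [0.0141 0.0169 0.0181] [0.05  0.064 0.014]
side st [284. 277.] 211 [0.4   0.355 0.02 ] [0.0203 0.0231 0.0246] [0.073 0.061 0.021]
side blue [239. 235.] 84 [0.62  0.209 0.017] [0.0167 0.0186 0.0197] [0.035 0.045 0.016]
top eb [206. 205.] 185 [0.52  0.322 0.021] [0.0215 0.0244 0.027 ] [0.081 0.094 0.025]
top ebs [224. 230.] 122 [0.435 0.239 0.016] [0.0156 0.019  0.0227] [0.089 0.083 0.022]
top washi [232. 207.] 81 [0.531 0.217 0.011] [0.0108 0.016  0.0191] [0.087 0.088 0.018]
top st [195. 233.] 160 [0.399 0.352 0.019] [0.0188 0.0236 0.026 ] [0.08  0.091 0.024]
top blue [239. 185.] 112 [0.619 0.204 0.015] [0.0153 0.0183 0.021 ] [0.082 0.091 0.02 ]
```

View pics/side_r0.png

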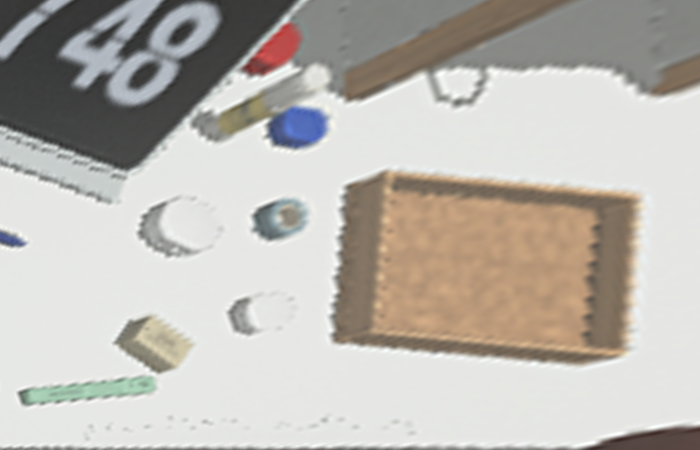

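View pics/top_r0.png

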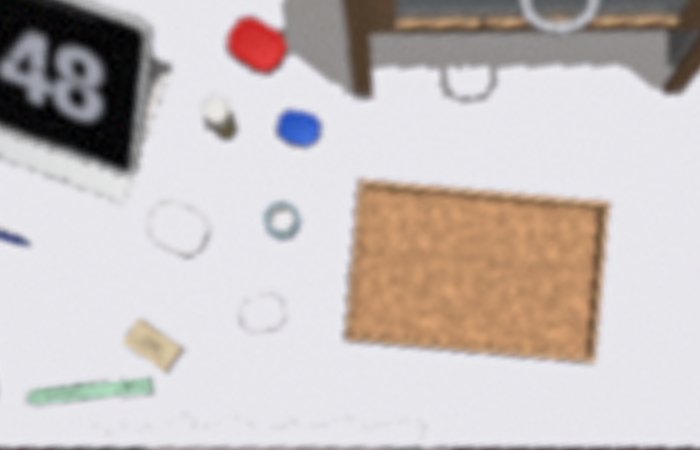

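Run:
```python
from h import *
from scipy.spatial.transform import Rotation as Ro
s=state();q=s["tool_rot"];R=Ro.from_quat([q[1],q[2],q[3],q[0]]).as_matrix();print(np.round(R,3),s["tool_pos"])
t=s["tool_pos"]
for n in("side","top"):
    P=cloud(n,np.load(n+"0.npy")).reshape(-1,3);P=P[~np.isnan(P[:,0])]
    L=(P-t)@R   # tool coords
    m=(np.hypot(L[:,1],L[:,2])<.13)&(P[:,2]>.05)
    L=L[m]
    print(n,m.sum())
    for a in np.arange(-.56,.03,.02):
        k=(L[:,0]>=a)&(L[:,0]<a+.02)
        if k.sum()>2: print(round(a,2),k.sum(),'toolY',np.round(np.percentile(L[k,1],[2,98]),3),'toolZ',np.round(np.percentile(L[k,2],[2,98]),3))
```

```text
[[-0.    -0.966  0.257]
 [ 0.     0.257  0.966]
 [-1.     0.     0.   ]] [0.16056678 0.60402174 0.23132819]
side 9782
-0.34 1357 toolY [-0.051  0.067] toolZ [-0.125  0.015]
-0.32 2449 toolY [-0.053  0.066] toolZ [-0.109  0.039]
-0.3 1562 toolY [-0.055  0.068] toolZ [-0.112  0.048]
-0.28 1013 toolY [-0.054  0.068] toolZ [-0.114  0.048]
-0.26 505 toolY [-0.05   0.068] toolZ [-0.094  0.04 ]
-0.24 315 toolY [-0.029  0.034] toolZ [0.009 0.038]
-0.22 395 toolY [-0.03   0.036] toolZ [-0.001  0.037]
-0.2 295 toolY [-0.03   0.037] toolZ [0.002 0.038]
-0.18 479 toolY [-0.032  0.037] toolZ [-0.003  0.037]
-0.16 338 toolY [-0.029  0.038] toolZ [0.002 0.038]
-0.14 201 toolY [-0.031  0.037] toolZ [0.008 0.039]
-0.12 348 toolY [-0.017  0.019] toolZ [0.013 0.07 ]
-0.1 207 toolY [-0.015  0.018] toolZ [0.012 0.073]
-0.08 170 toolY [-0.011  0.017] toolZ [-0.028  0.075]
-0.06 31 toolY [0.005 0.012] toolZ [-0.049  0.055]
-0.04 102 toolY [-0.009  0.011] toolZ [-0.047  0.058]
-0.02 15 toolY [-0.01   0.011] toolZ [-0.044  0.05 ]
top 3233
-0.34 1185 toolY [-0.051  0.065] toolZ [-0.126  0.013]
-0.32 1158 toolY [-0.059  0.053] toolZ [-0.114  0.034]
-0.3 380 toolY [-0.065  0.052] toolZ [-0.114  0.032]
-0.28 178 toolY [-0.065  0.052] toolZ [-0.119  0.008]
-0.26 136 toolY [-0.051  0.051] toolZ [-0.111 -0.025]
-0.24 21 toolY [-0.007  0.04 ] toolZ [-0.038 -0.025]
-0.22 32 toolY [-0.003  0.028] toolZ [-0.036 -0.023]
-0.2 11 toolY [0.003 0.025] toolZ [-0.037 -0.027]
-0.18 25 toolY [-0.014  0.033] toolZ [-0.036 -0.011]
-0.16 26 toolY [-0.036  0.026] toolZ [-0.032  0.006]
-0.14 10 toolY [-0.036  0.029] toolZ [-0.027  0.003]
-0.1 27 toolY [-0.016 -0.006] toolZ [-0.072 -0.021]
-0.08 30 toolY [-0.015 -0.001] toolZ [-0.073 -0.033]
-0.06 3 toolY [-0.01  -0.009] toolZ [-0.051 -0.043]
-0.04 7 toolY [-0.01  -0.005] toolZ [-0.053 -0.044]
```

```bash
cat >> h.py <<'E'
def rectfit(pts):
    (c,(w,h),a)=cv2.minAreaRect((pts*1000).astype(np.float32)); return np.round(np.array(c)/1000,4),np.round([w/1000,h/1000],4),round(np.radians(a),3)
E
python3 - <<'E'
from h import *
for n in("side","top"):
    P=cloud(n,np.load(n+"0.npy"))
    x,y,z=P[...,0],P[...,1],P[...,2]
    m=(z>.506)&(z<.526)&(x>.55)&(x<1)&(abs(y)<.3); m=cv2.morphologyEx(m.astype(np.uint8),cv2.MORPH_OPEN,np.ones((3,3)))>0
    print(n,"top",m.sum(),rectfit(P[m][:,:2]),np.median(z[m]))
    # front edge of top fit
    q=P[m][:,:2]
    pts=[]
    for yy in np.arange(-.16,.12,.02):
        k=abs(q[:,1]-yy)<.01
        if k.sum()>3: pts.append((yy,np.percentile(q[k,0],3)))
    pts=np.array(pts)
    if len(pts)>3: print(" front edge",np.round(np.polyfit(pts[:,0],pts[:,1],1),4))
    # front face planes
    m=(z>.03)&(z<.5)&(x>.62)&(x<.72)&(abs(y+.02)<.2)
    h,e=np.histogram(x[m],np.arange(.62,.721,.005));print(" xhist",h)
    m=(z>.022)&(z<.042)&(abs(x-.48)<.14)&(abs(y-.02)<.17); m=cv2.morphologyEx(m.astype(np.uint8),cv2.MORPH_OPEN,np.ones((2,2)))>0
    print(" tray rim",m.sum(),rectfit(P[m][:,:2]),np.median(z[m]))
    im,_=cams.grab_frame(n)
    for nm,c,r in (("eb",(.522,.322),.045),("st",(.404,.349),.04),("washi",(.529,.219),.03)):
        m=(np.hypot(x-c[0],y-c[1])<r)&(z>.009)&(z<.05)
        m=cv2.morphologyEx(m.astype(np.uint8),cv2.MORPH_OPEN,np.ones((2,2)))>0
        print(" ",nm,m.sum(),rectfit(P[m][:,:2]))
E
```

```text
side top 1976 (array([0.7881, 0.0551]), array([0.2723, 0.4862]), np.float64(0.009)) 0.5171784795575184
 front edge [-0.0106  0.6554]
 xhist [   8    4    5    6    6    4  287  382  299  498 1210  293  653  331
  188  180  175  178  188  171]
 tray rim 420 (array([0.4213, 0.0396]), array([0.3245, 0.1405]), np.float64(1.005)) nan
  eb 190 (array([0.5145, 0.3178]), array([0.0746, 0.0299]), np.float64(1.035))
  st 172 (array([0.3979, 0.3539]), array([0.058 , 0.0592]), np.float64(0.408))
  washi 64 (array([0.5264, 0.2198]), array([0.0355, 0.0383]), np.float64(0.35))
top top 8168 (array([ 0.7907, -0.0055]), array([0.2849, 0.5974]), np.float64(0.047)) 0.5162609504414308
 front edge [-0.015   0.6569]
 xhist [ 15   6  10   8   9   9 232 246 126 725 893 122 296  21   4   2   4   1
   0   0]
 tray rim 306 (array([0.4756, 0.0184]), array([0.2544, 0.1624]), np.float64(1.485)) nan
  eb 150 (array([0.5173, 0.3184]), array([0.0556, 0.0442]), np.float64(1.227))
  st 107 (array([0.3913, 0.3497]), array([0.0482, 0.0494]), np.float64(0.936))
  washi 43 (array([0.5271, 0.2153]), array([0.0319, 0.0318]), np.float64(0.185))
```

Run:
```python
from h import *
im,_=cams.grab_frame("top")
a=rect("top",im,.02,.35,.6,.15,.45,2000); save("crop1.png",a)
im,_=cams.grab_frame("side")
a=rect("side",im,.02,.35,.6,.15,.45,2000); save("crop2.png",a)
```

```text
(no output)
```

View pics/crop1.png

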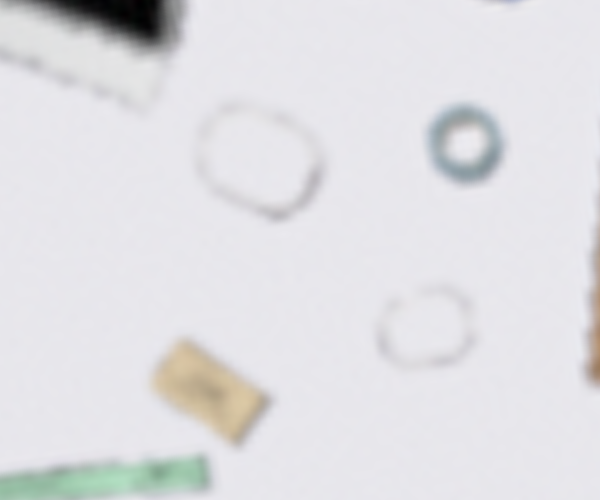

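View pics/crop2.png

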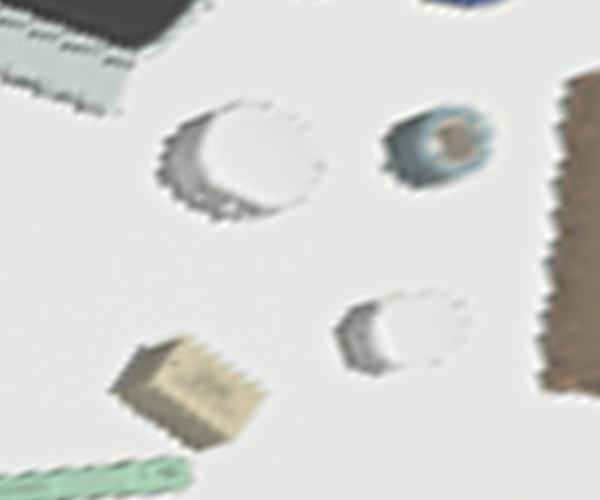

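play_rows --motion '[[-1,[0.244,-0.26,-0.1],-0.37],[-1,[0.244,-0.26,-0.1],-0.37],[-1,[0.244,-0.26,-0.1],-0.37],[-1,[0.244,-0.26,-0.1],-0.37],[-1,[0.244,-0.26,-0.1],-0.37]]'

```text
time: 2.3
tool_pos: [0.3263, 0.4271, 0.1636]
tool_rot: [0.631, -0.321, 0.63, 0.321]
contact_force: [-0.1, -0.4, -0.2]
gripper_width: 1.001
```

play_rows --motion '[[-1,[0.078,-0.083,-0.06],0],[-1,[0.078,-0.083,-0.06],0],[-1,[0.078,-0.083,-0.06],0],[-1,[0.078,-0.083,-0.06],0],[-1,[0.078,-0.083,-0.06],0]]'

```text
time: 2.8
tool_pos: [0.4033, 0.3453, 0.1037]
tool_rot: [0.63, -0.32, 0.631, 0.32]
contact_force: [-0.4, -0.6, 0.3]
gripper_width: 1.0
```

Run:
```python
from h import *
im,_=cams.grab_frame("top")
save("t1.png",rect("top",im,.02,.3,.6,.05,.45,1800)); print(state()["tool_pos"])
im,_=cams.grab_frame("side")
save("s1.png",rect("side",im,.02,.3,.6,.05,.45,1800))
```

```text
[0.40335759 0.34604329 0.10441874]
```

View pics/t1.png

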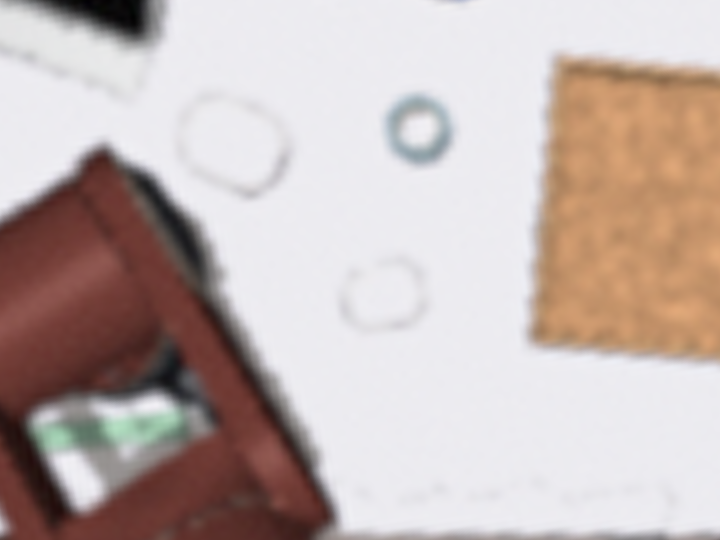

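View pics/s1.png

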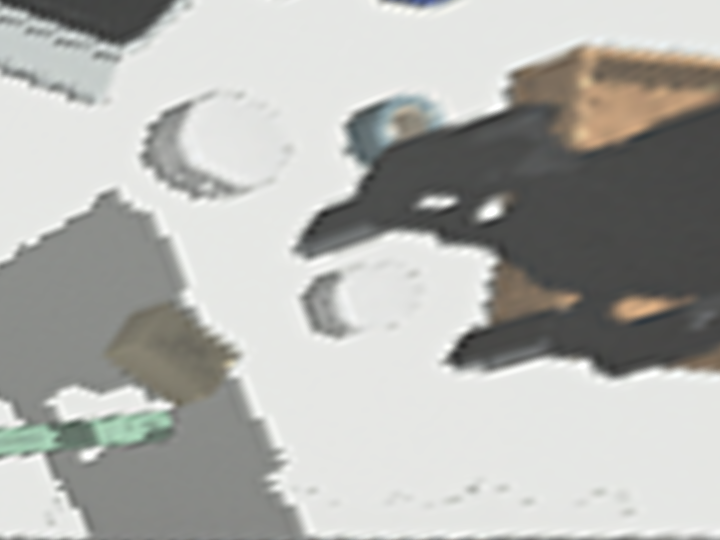

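play_rows --motion '[[-1,[0.001,-0.001,-0.05],0],[-1,[0.001,-0.001,-0.08],0],[-1,[0.001,-0.001,-0.101],0],[-1,[0.001,-0.001,-0.101],0],[1,[0.001,-0.001,-0.101],0]]'

```text
time: 3.4
tool_pos: [0.4043, 0.3456, 0.0038]
tool_rot: [0.63, -0.321, 0.63, 0.321]
contact_force: [-0.1, 0.1, -0.2]
gripper_width: 0.86
```

play_rows --motion '[[1,[0,0,0],0],[1,[0,0,0],0],[1,[0,0,0],0],[1,[0,0,0],0],[1,[0,0,0],0]]'

```text
time: 3.9
tool_pos: [0.4061, 0.3459, 0.0055]
tool_rot: [0.632, -0.32, 0.629, 0.321]
contact_force: [-1.2, 1.5, 6.2]
gripper_width: 0.592
```

play_rows --motion '[[1,[0,0,0.05],0],[1,[0,0,0.1],0],[1,[0.04,-0.09,0.1],0.25],[1,[0.08,-0.18,0.1],0.5],[1,[0.12,-0.27,0.1],0.545]]'

```text
time: 4.4
tool_pos: [0.4598, 0.2218, 0.1043]
tool_rot: [0.553, -0.442, 0.552, 0.441]
contact_force: [0.2, 0.6, -1.6]
gripper_width: 0.589
```

play_rows --motion '[[1,[0.04,-0.09,0.0],0.25],[1,[0.04,-0.09,0.0],0.25],[1,[0.04,-0.09,0.0],0.25]]'

```text
time: 4.7
tool_pos: [0.5011, 0.1285, 0.1039]
tool_rot: [-0.496, 0.505, -0.496, -0.503]
contact_force: [-0.6, 0.7, -1.1]
gripper_width: 0.593
```

play_rows --motion '[[1,[0.025,-0.053,0],-0.1],[1,[0.025,-0.053,0],-0.1],[1,[0.025,-0.053,-0.045],-0.1],[1,[0.025,-0.053,-0.08],-0.1],[1,[0.025,-0.053,-0.087],-0.1]]'

```text
time: 5.2
tool_pos: [0.5196, 0.0803, 0.0115]
tool_rot: [0.517, -0.477, 0.522, 0.482]
contact_force: [-11.8, -2.5, 22.1]
gripper_width: 0.592
```

play_rows --motion '[[1,[0,0,0],0],[-0.45,[0,0,0],0],[-0.45,[0,0,0],0],[-0.45,[0,0,0],0],[-0.45,[0,0,0],0]]'

```text
time: 5.7
tool_pos: [0.5248, 0.0799, 0.017]
tool_rot: [0.52, -0.48, 0.519, 0.479]
contact_force: [0.3, 0.3, -0.8]
gripper_width: 0.724
```

play_rows --motion '[[-0.45,[0,0,0.05],0],[-0.45,[0,0,0.09],0],[-1,[-0.005,0.08,0.09],0.4],[-1,[-0.005,0.16,0.09],0.7],[-1,[-0.005,0.239,0.09],1.15]]'

```text
time: 6.2
tool_pos: [0.5201, 0.2311, 0.1072]
tool_rot: [-0.399, 0.585, -0.397, -0.584]
contact_force: [1.0, -0.3, 0.1]
gripper_width: 1.001
```

```bash
cat >> h.py <<'E'
def ang():
    from scipy.spatial.transform import Rotation as Ro
    q=state()["tool_rot"];R=Ro.from_quat([q[1],q[2],q[3],q[0]]).as_matrix();return np.arctan2(R[1,2],R[0,2])
E
python3 - <<'E'
from h import *
print(state()["tool_pos"],ang())
for n in("top","side"):
    im,_=cams.grab_frame(n); save(n+"2.png",rect(n,im,.02,.3,.75,-.15,.45,1200))
    print(n,[(round(x["score"],2),np.round(x["at"],3).tolist()) for x in nets.landmark_of(n,"staple_box_mid")[:3]])
E
```

```text
[0.52005601 0.23109662 0.10717471] 1.945775770985125
top [(0.44, [0.524, 0.079, 0.018])]
side [(0.68, [0.528, 0.079, 0.017])]
```

View pics/top2.png

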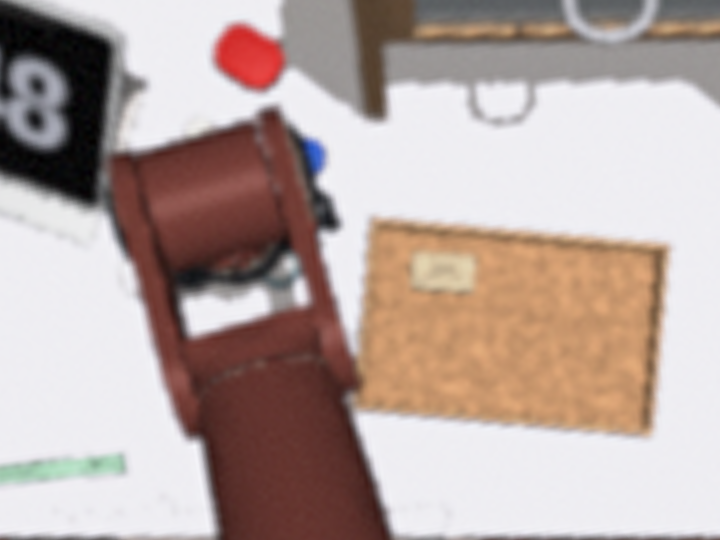

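View pics/side2.png

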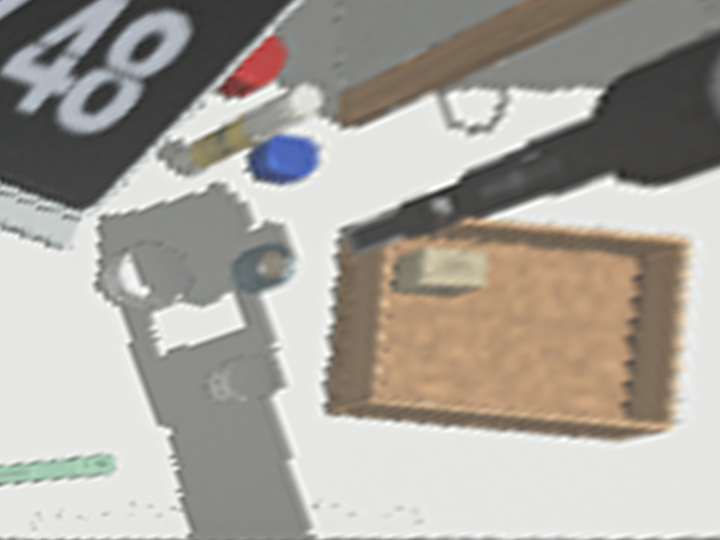

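play_rows --motion '[[-1,[0.0,0.045,0],0.15],[-1,[0,0.088,0],0.3],[-1,[0,0.088,0],0.45],[-1,[0,0.088,0],0.6],[-1,[0,0.088,0],0.695]]'

```text
time: 6.9
tool_pos: [0.52, 0.3164, 0.1057]
tool_rot: [0.176, -0.685, 0.176, 0.685]
contact_force: [0.9, -0.4, -0.2]
gripper_width: 1.004
```

Run:
```python
from h import *
print(state()["tool_pos"],ang())
im,_=cams.grab_frame("side"); save("s3.png",cv2.resize(im[180:330,180:360],None,fx=4,fy=4,interpolation=2))
```

```text
[0.51999502 0.31636036 0.10566452] 2.6387163690835003
```

View pics/s3.png

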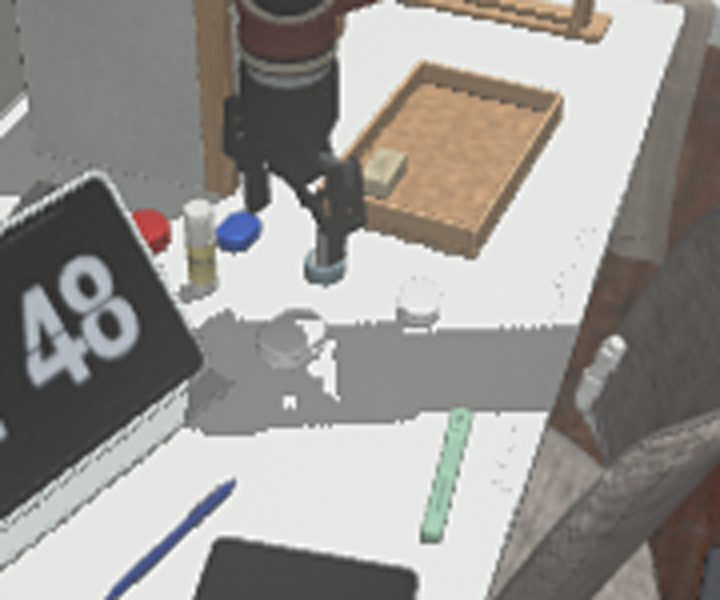

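Nothing disturbed; the open jaw straddles the earbud case. Descend and grip.

play_rows --motion '[[-1,[0.0,0.002,-0.05],0],[-1,[0,0.002,-0.085],0],[-1,[0,0.002,-0.1],0],[-1,[0,0.002,-0.1],0],[1,[0,0.002,-0.1],0]]'

```text
time: 7.45
tool_pos: [0.5208, 0.3196, 0.0072]
tool_rot: [-0.178, 0.685, -0.177, -0.684]
contact_force: [0.3, 0.3, -0.3]
gripper_width: 0.854
```

play_rows --motion '[[1,[0,0,0],0],[1,[0,0,0],0],[1,[0,0,0],0],[1,[0,0,0],0],[1,[0,0,0.001],0]]'

```text
time: 7.95
tool_pos: [0.5213, 0.3203, 0.0089]
tool_rot: [-0.178, 0.686, -0.176, -0.683]
contact_force: [0.5, -0.2, 0.5]
gripper_width: 0.496
```

play_rows --motion '[[1,[0,0,0.05],0],[1,[0,0,0.09],0],[1,[-0.02,-0.12,0.09],-0.2],[1,[-0.04,-0.24,0.09],-0.4],[1,[-0.069,-0.349,0.09],-0.5]]'

```text
time: 8.45
tool_pos: [0.4926, 0.171, 0.0975]
tool_rot: [-0.327, 0.628, -0.326, -0.627]
contact_force: [0.7, -0.6, -0.8]
gripper_width: 0.497
```

play_rows --motion '[[1,[-0.05,-0.2,0],-0.05],[1,[-0.05,-0.2,0],-0.05],[1,[-0.05,-0.2,0],-0.05],[1,[-0.05,-0.2,0],-0.05],[1,[-0.05,-0.2,0],-0.05]]'

```text
time: 8.95
tool_pos: [0.4417, -0.0317, 0.0969]
tool_rot: [-0.342, 0.619, -0.343, -0.618]
contact_force: [0.0, 0.5, -0.7]
gripper_width: 0.49
```

play_rows --motion '[[1,[0.01,0.0,-0.04],0],[1,[0.01,0,-0.07],0],[1,[0.01,0,-0.079],0],[1,[0.01,0,-0.079],0],[-0.3,[0.01,0,-0.079],0]]'

```text
time: 9.45
tool_pos: [0.4536, -0.0276, 0.0186]
tool_rot: [-0.341, 0.62, -0.34, -0.619]
contact_force: [0.2, -0.2, -0.0]
gripper_width: 0.64
```

play_rows --motion '[[-0.3,[0,0,0],0],[-0.3,[0,0,0],0],[-0.3,[0,0,0],0],[-0.3,[0,0,0.04],0],[-0.3,[0,0,0.09],0]]'

```text
time: 9.95
tool_pos: [0.4505, -0.0274, 0.1063]
tool_rot: [0.34, -0.617, 0.341, 0.622]
contact_force: [0.7, -0.1, -0.7]
gripper_width: 0.657
```

Run:
```python
from h import *
print(state()["tool_pos"],ang())
for n in("top","side"):
    im,_=cams.grab_frame(n); save(n+"4.png",rect(n,im,.0075,.3,.75,-.15,.45,1200))
```

```text
[ 0.45045636 -0.02736521  0.10625221] 2.1359718994056385
```

View pics/top4.png

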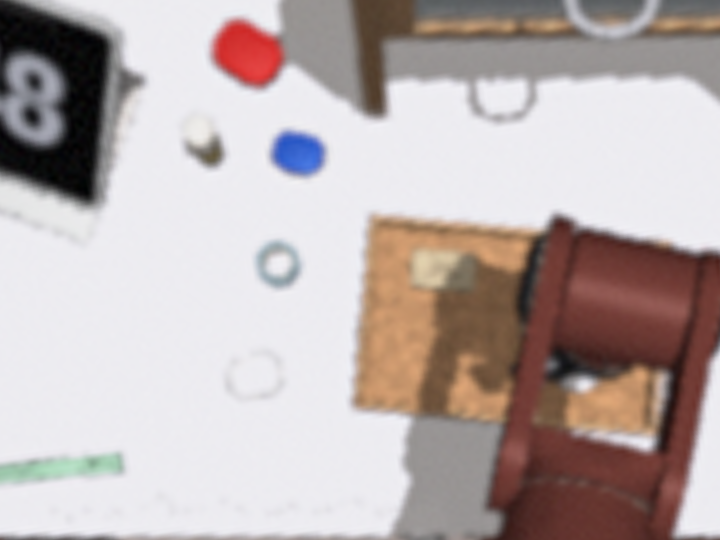

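View pics/side4.png

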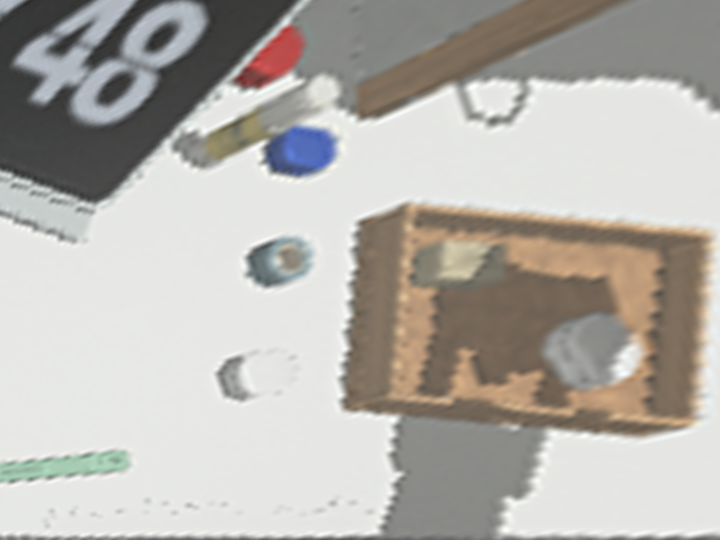

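play_rows --motion '[[-1,[0.04,0.123,0],0.1],[-1,[0.08,0.246,0],0.2],[-1,[0.08,0.246,0],0.2],[-1,[0.08,0.246,0],0.2],[-1,[0.08,0.246,0],0.2]]'

```text
time: 10.55
tool_pos: [0.5307, 0.2119, 0.1079]
tool_rot: [-0.277, 0.651, -0.277, -0.65]
contact_force: [0.6, -1.1, -0.6]
gripper_width: 0.999
```

play_rows --motion '[[-1,[0.003,0.002,0],0],[-1,[0.005,0.007,0],0],[-1,[0.005,0.007,-0.02],0]]'

```text
time: 10.85
tool_pos: [0.5377, 0.2174, 0.0906]
tool_rot: [-0.278, 0.652, -0.276, -0.649]
contact_force: [0.8, 0.5, 0.3]
gripper_width: 0.999
```

play_rows --motion '[[-1,[-0.007,0.001,-0.04],0],[-1,[-0.007,0.001,-0.07],0],[-1,[-0.007,0.001,-0.087],0],[-1,[-0.007,0.001,-0.087],0],[1,[-0.007,0.001,-0.087],0]]'

```text
time: 11.35
tool_pos: [0.5284, 0.217, 0.0011]
tool_rot: [-0.278, 0.65, -0.278, -0.65]
contact_force: [0.8, -0.8, 0.9]
gripper_width: 0.856
```

play_rows --motion '[[1,[0,0,0],0],[1,[0,0,0],0],[1,[0,0,0],0],[1,[0,0,0],0],[1,[0,0,0.001],0]]'

```text
time: 11.85
tool_pos: [0.5292, 0.2181, 0.0029]
tool_rot: [-0.278, 0.651, -0.277, -0.65]
contact_force: [0.3, 0.1, -0.0]
gripper_width: 0.406
```

play_rows --motion '[[1,[0,0,0.05],0],[1,[0,0,0.08],0],[1,[-0.034,-0.068,0.08],0],[1,[-0.068,-0.137,0.08],0],[1,[-0.068,-0.137,0.08],0]]'

```text
time: 12.35
tool_pos: [0.4606, 0.0825, 0.0819]
tool_rot: [-0.277, 0.651, -0.277, -0.651]
contact_force: [1.0, -1.4, 0.8]
gripper_width: 0.4
```

play_rows --motion '[[1,[0,0,0],0],[1,[0,0,0],0]]'

```text
time: 12.55
tool_pos: [0.4611, 0.0828, 0.0817]
tool_rot: [-0.278, 0.65, -0.278, -0.65]
contact_force: [-0.5, 0.3, -0.3]
gripper_width: 0.402
```

play_rows --motion '[[1,[0,0,-0.04],0],[1,[0,0,-0.065],0],[1,[0,0,-0.069],0],[1,[0,0,-0.069],0],[-0.1,[0,0,-0.069],0]]'

```text
time: 13.05
tool_pos: [0.4631, 0.0841, 0.0143]
tool_rot: [-0.277, 0.651, -0.276, -0.65]
contact_force: [0.2, 0.7, -0.4]
gripper_width: 0.547
```

play_rows --motion '[[-0.1,[0,0,0],0],[-0.1,[0,0,0],0],[-0.1,[0,0,0.0],0],[-0.1,[0,0,0.04],0],[-0.1,[0,0,0.09],0]]'

```text
time: 13.55
tool_pos: [0.459, 0.0833, 0.1013]
tool_rot: [0.276, -0.648, 0.278, 0.653]
contact_force: [2.0, -0.7, -0.5]
gripper_width: 0.553
```

play_rows --motion '[[-0.4,[-0.06,-0.057,0.03],-0.75],[-0.4,[-0.06,-0.057,0.03],-0.75],[-0.4,[-0.06,-0.057,0.03],-0.75],[-0.4,[-0.06,-0.057,0.03],-0.75],[-0.4,[-0.06,-0.057,0.03],-0.75]]'

```text
time: 14.05
tool_pos: [0.4016, 0.0261, 0.1335]
tool_rot: [-0.498, 0.503, -0.498, -0.502]
contact_force: [0.2, 0.4, -0.7]
gripper_width: 0.702
```

play_rows --motion '[[-0.4,[0,0,0],-0.75],[-0.4,[0,0,0],-0.75],[-0.4,[0,0,0],-0.75],[-0.4,[0,0,0],-0.75],[-0.4,[0,0,0],-0.75]]'

```text
time: 14.55
tool_pos: [0.4016, 0.0264, 0.1331]
tool_rot: [0.647, -0.285, 0.647, 0.285]
contact_force: [0.0, -0.2, 0.6]
gripper_width: 0.699
```

play_rows --motion '[[-0.4,[0,0,0],-0.75],[-0.4,[0,0,0],-0.75],[-0.4,[0,0,0],-0.75],[-0.4,[0,0,0],-0.75],[-0.4,[0,0,0],-0.75]]'

```text
time: 15.05
tool_pos: [0.4016, 0.0264, 0.1331]
tool_rot: [0.707, -0.028, 0.706, 0.028]
contact_force: [-0.2, 0.7, -0.4]
gripper_width: 0.695
```

```bash
cat >> h.py <<'E'
def trayfit(n,d,z0=.026,z1=.04,x0=.33,x1=.95,yl=.22,band=.0):
    P=cloud(n,d);x,y,z=P[...,0],P[...,1],P[...,2]
    m=(z>z0)&(z<z1)&(x>x0)&(x<x1)&(abs(y-.0)<yl)
    return P,m
E
python3 - <<'E'
from h import *
print(state()["tool_pos"],ang(),state()["joint_pos"])
for n in("top","side"):
    im,d=cams.grab_frame(n); save(n+"5.png",rect(n,im,.032,.3,.75,-.2,.3,1400)); np.save(n+"5.npy",d)
    for t in("tray","eye","hutch"): print(n,t,[(round(x["score"],2),np.round(x["at"],3).tolist()) for x in nets.landmark_of(n,t)[:3]])
E
```

```text
[0.40160252 0.02639206 0.13311939] 0.0797067628483014 [-1.19793474e-01 -4.49823883e-01  2.21096650e+00 -9.84267118e-06
  1.37975632e+00 -1.99498321e-01]
top tray [(0.58, [0.476, 0.03, 0.002])]
top eye [(0.6, [0.647, -0.017, 0.394]), (0.3, [0.706, -0.303, 0.029])]
top hutch []
side tray [(0.7, [0.48, 0.022, 0.0])]
side eye [(0.61, [0.644, -0.018, 0.392])]
side hutch [(0.89, [0.686, -0.019, -0.001])]
```

View pics/top5.png

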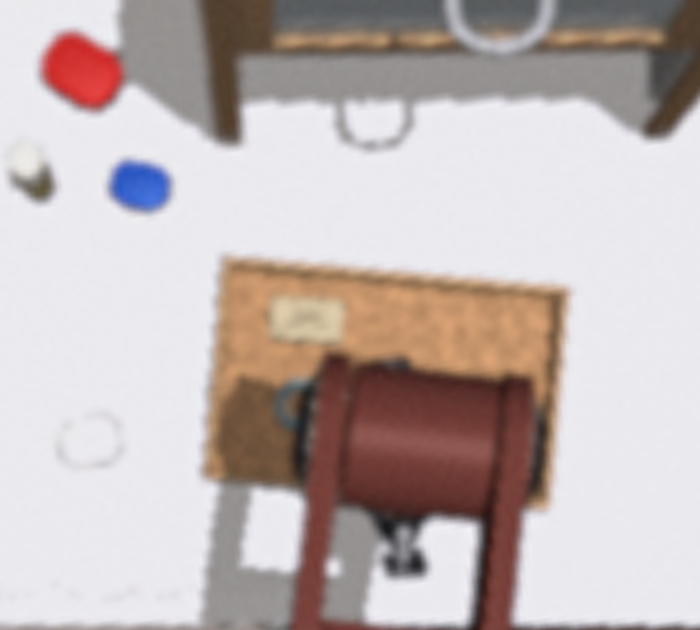

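View pics/side5.png

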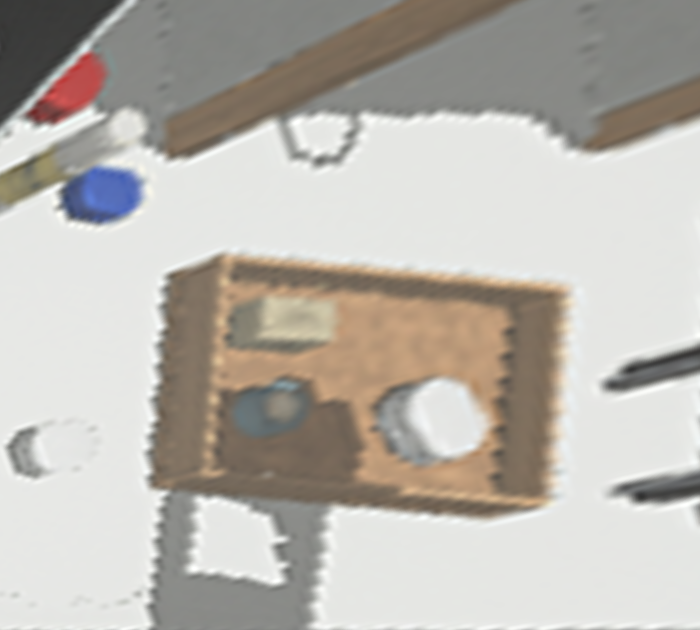

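play_rows --motion '[[0.16,[0.003,0.0186,0],-0.17],[0.16,[0.003,0.0186,-0.04],-0.17],[0.16,[0.003,0.0186,-0.08],-0.17],[0.16,[0.003,0.0186,-0.08],-0.17]]'

```text
time: 15.85
tool_pos: [0.3996, 0.0455, 0.0475]
tool_rot: [0.702, 0.029, 0.711, -0.029]
contact_force: [-0.6, 1.1, -0.4]
gripper_width: 0.418
```

Run:
```python
from h import *
print(state()["tool_pos"],ang(),state()["gripper_width"])
im,d=cams.grab_frame("side"); u=proj("side",(.41,.02,.04)).astype(int); print(u)
save("s6.png",cv2.resize(im[u[1]-70:u[1]+60,u[0]-80:u[0]+80],None,fx=4.5,fy=4.5,interpolation=2))
```

```text
[0.39959323 0.04550143 0.04745532] -0.08292070220597132 0.4184209194219612
[308 215]
```

View pics/s6.png

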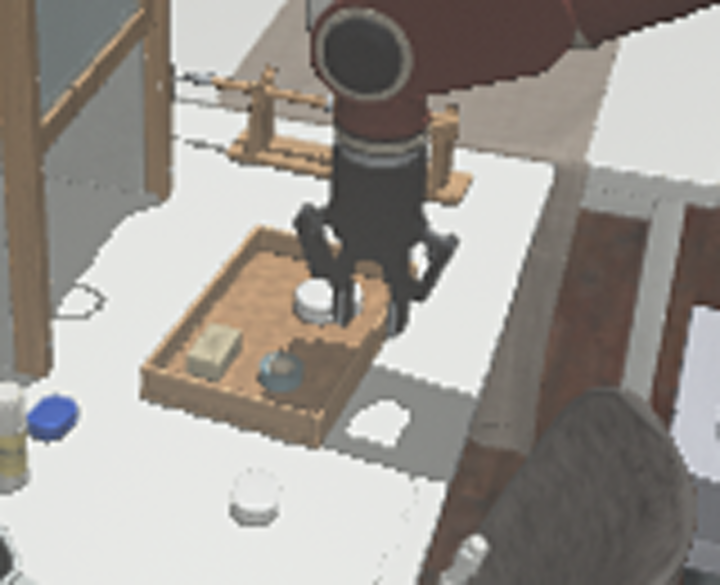

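play_rows --motion '[[0.16,[0.005,0,-0.015],-0.01],[0.16,[0.005,0,-0.034],-0.01],[0.16,[0.005,0,-0.034],-0.01],[1,[0.005,0,-0.034],-0.01],[1,[0.005,0,-0.034],-0.01]]'

```text
time: 16.4
tool_pos: [0.4103, 0.0451, 0.0206]
tool_rot: [0.707, 0.033, 0.706, -0.033]
contact_force: [-4.0, 0.6, 1.9]
gripper_width: 0.087
```

play_rows --motion '[[1,[0,0,0],0],[1,[0,0,0],0]]'

```text
time: 16.6
tool_pos: [0.4105, 0.045, 0.0207]
tool_rot: [0.707, 0.033, 0.706, -0.033]
contact_force: [-4.1, 0.4, 6.6]
gripper_width: 0.046
```

play_rows --motion '[[1,[0.01,-0.01,0],0.02],[1,[0.02,-0.022,0],0.045],[1,[0.03,-0.034,0],0.07],[1,[0.04,-0.045,0],0.09],[1,[0.05,-0.053,0],0.105]]'

```text
time: 17.1
tool_pos: [0.4604, -0.0079, 0.0208]
tool_rot: [0.707, -0.004, 0.707, 0.005]
contact_force: [-6.4, 4.3, 9.4]
gripper_width: 0.047
```

play_rows --motion '[[1,[0.02,0,0],0],[1,[0.04,0,0],0],[1,[0.06,0,0],0],[1,[0.07,0,0],0],[1,[0.07,0,0],0]]'

```text
time: 17.6
tool_pos: [0.5325, -0.0084, 0.0208]
tool_rot: [0.709, -0.004, 0.705, 0.004]
contact_force: [2.8, -0.4, 2.2]
gripper_width: 0.045
```

Run:
```python
from h import *
print(state()["tool_pos"],ang(),state()["gripper_width"])
for n in("top","side"):
    im,d=cams.grab_frame(n); save(n+"7.png",rect(n,im,.032,.35,.75,-.25,.25,1400)); np.save(n+"7.npy",d)
```

```text
[ 0.5324907  -0.00835006  0.02081899] 0.011121679021076235 0.045330229433942715
```

View pics/top7.png

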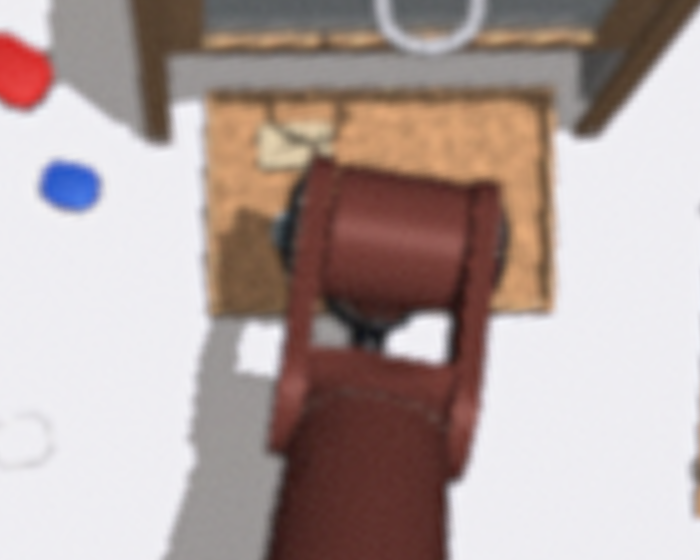

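View pics/side7.png

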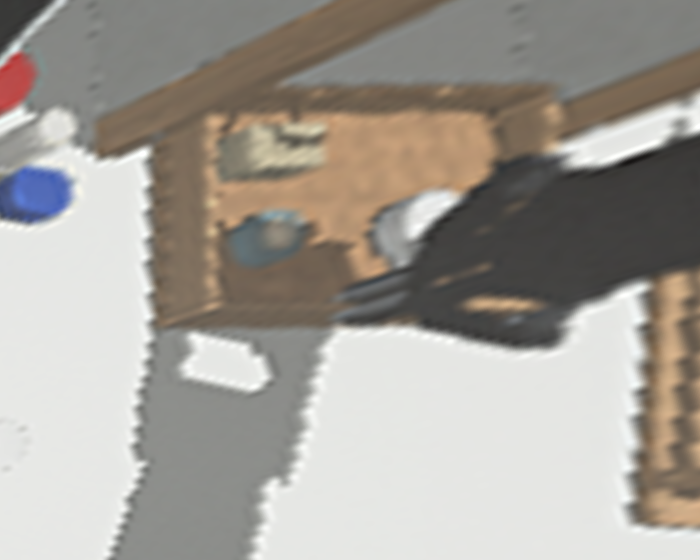

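play_rows --motion '[[1,[0.015,0.001,0],0.005],[1,[0.03,0.002,0],0.01],[1,[0.045,0.003,0],0.01],[1,[0.055,0.003,0],0.01],[1,[0.055,0.003,0],0.01]]'

```text
time: 18.2
tool_pos: [0.5854, -0.0051, 0.0208]
tool_rot: [0.707, -0.008, 0.707, 0.007]
contact_force: [-1.0, -0.5, 9.3]
gripper_width: 0.049
```

Run:
```python
from h import *
s=state();t=s["tool_pos"];print(t,ang(),s["contact_force"])
for n in("top","side"):
    im,d=cams.grab_frame(n); save(n+"8.png",im); np.save(n+"8.npy",d)
    P=cloud(n,d).reshape(-1,3);P=P[~np.isnan(P[:,0])]
    P=P[(P[:,2]>.15)&(abs(P[:,1]-t[1])<.1)&(P[:,0]>.4)&(P[:,0]<.78)]
    for z in np.arange(.16,.46,.02):
        k=(P[:,2]>=z)&(P[:,2]<z+.02); q=np.sort(P[k,0])
        h,e=np.histogram(q,np.arange(.5,.75,.01)); print(n,round(z,2),h)
im,_=cams.grab_frame("side"); save("s8c.png",cv2.resize(im[90:270,190:390],None,fx=3.5,fy=3.2,interpolation=2))
```

```text
[ 0.5854363  -0.00507678  0.02076155] 0.02111279618819122 [-0.97806865 -0.4944095   9.33155579]
top 0.16 [0 0 0 0 8 4 4 0 0 0 0 0 0 0 0 0 0 0 0 0 0 0 0 0]
top 0.18 [ 0  0  0  0 14 14  4  1  0  0  0  0  0  0  0  0 21  0  0  0  0  0  0  0]
top 0.2 [ 0  0  0  0  8  2  1  0  0  0  0  0  0  0  0  0 81 24  0  0  0  0  0  0]
top 0.22 [ 0  0  0  0  6 14  1  0  0  0  0  0  0  0  0  0 22 66  0  0  0  0  0  0]
top 0.24 [ 0  0  0  0  5  0  0  0  0  0  0  0  0  0  0  0 15 65  0  0  0  0  0  0]
top 0.26 [ 0  0  0  0 11  4  0  0  1  0  0  0  0  0  0  0 12 77  0  0  0  0  0  0]
top 0.28 [ 0  0  2  3  5  0  1  1  0  0  1  0  0  0  0  0 11 76  0  0  0  0  0  0]
top 0.3 [ 0  2  1  2 53 23  8  4  2  2  4 15  7  0  0  0 10 91  0  0  0  0  0  0]
top 0.32 [ 1  3  2  1 16 80 87 67 61 79 83 44  9  0  0  0 15 86  0  0  0  0  0  0]
top 0.34 [ 1  2  2  1  5 14 29 51 57 26 11  1  0  0  0  0 15 83  0  0  0  0  0  0]
top 0.36 [ 9 17 29 28 26 16  5  0  0  0  0  0  0  0  0  0 13 20  0  0  0  0  0  0]
top 0.38 [ 60  14   3   0   0   0   0   0   0   0   0  28  21  17  15  15 115   4
  43   0   0   0   0   0]
top 0.4 [
[... 1064 characters left out ...]
   0   0 103
   0   0   0   0   0   0]
side 0.34 [15 12 17 20 23 27 24 27 28  8  5  0  0  0  0  0  1 99  0  0  0  0  0  0]
side 0.36 [16 21 27 23 13  8  1  0  0  0  0  0  0  0  0  0  1 73  0  0  0  0  0  0]
side 0.38 [21  5  1  0  0  0  0  0  0  0  0 12 10 11 11 13 93  3  0  0  0  0  0  0]
side 0.4 [ 0  0  0  0  0  0  0  0  0  0  0  0  0  0  0  0 50 46 86  0  0  0  0  0]
side 0.42 [  0   0   0   0   0   0   0   0   0   0   0   0   0   0   0   0   0   0
 108   0   0   0   0   0]
side 0.44 [  0   0   0   0   0   0   0   0   0   0   0   0   0   0   0   0   0   0
 101   0   0   0   0   0]
side 0.46 [  0   0   0   0   0   0   0   0   0   0   0   0   0   0   0   0   0   1
 104   0   0   0   0   0]
```

View pics/s8c.png

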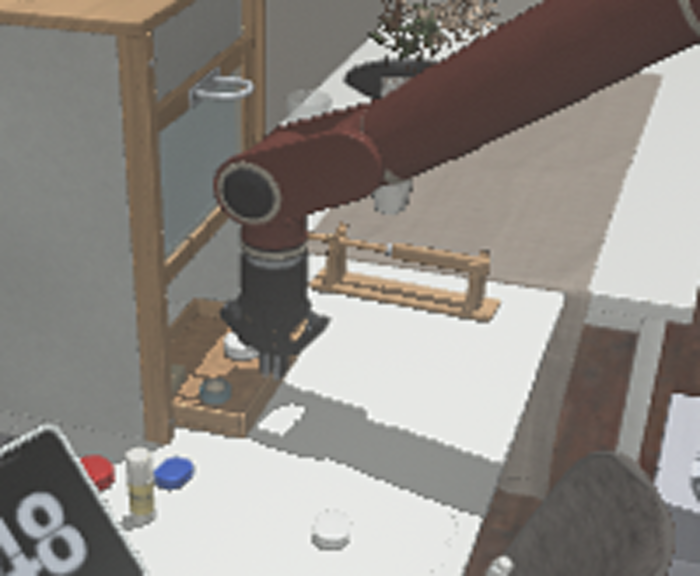

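play_rows --motion '[[0.2,[0,0,0],0],[0.2,[0,0,0],0],[0.2,[0,0,0],0],[0.2,[0,0,0.04],0],[0.2,[0,0,0.07],0]]'

```text
time: 18.85
tool_pos: [0.5835, -0.0048, 0.0886]
tool_rot: [0.706, -0.007, 0.708, 0.008]
contact_force: [2.0, -0.2, 5.8]
gripper_width: 0.404
```

play_rows --motion '[[-1,[-0.05,0,0],0],[-1,[-0.1,0,0],0],[-1,[-0.13,0,0],0],[-1,[-0.13,0,0],0],[-1,[-0.13,0,0],0]]'

```text
time: 19.35
tool_pos: [0.4541, -0.0049, 0.0886]
tool_rot: [0.707, -0.007, 0.707, 0.007]
contact_force: [-0.0, -0.9, -1.2]
gripper_width: 0.997
```

Run:
```python
from h import *
print(state()["tool_pos"],ang(),state()["gripper_width"])
for n in("top","side"):
    im,d=cams.grab_frame(n); save(n+"9.png",rect(n,im,.032,.45,.75,-.2,.2,1800)); np.save(n+"9.npy",d)
```

```text
[ 0.45411397 -0.00489382  0.0886004 ] 0.020831216088061356 0.9971990725632959
```

View pics/top9.png

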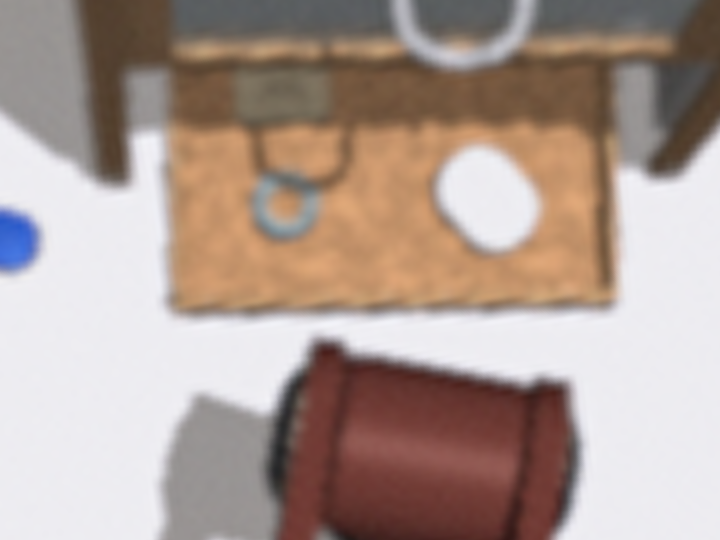

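View pics/side9.png

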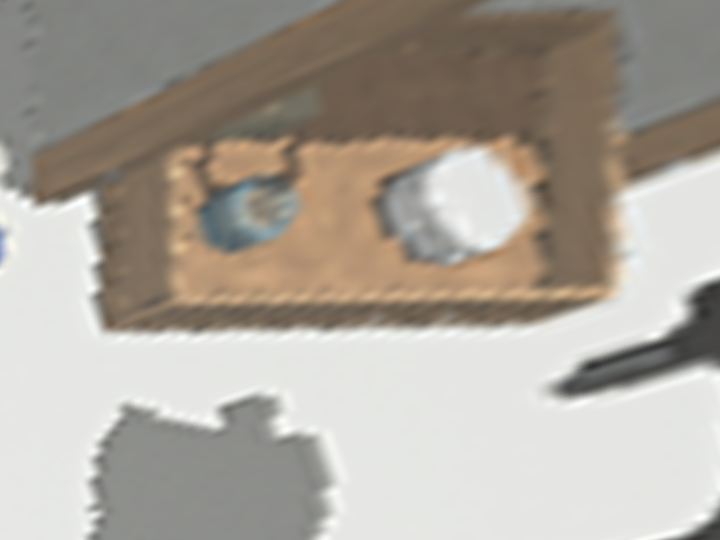

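play_rows --motion '[[-1,[0.03,-0.0117,0],-0.008],[-1,[0.05,-0.0117,-0.04],-0.008],[-1,[0.05,-0.0117,-0.08],-0.008],[-1,[0.05,-0.0117,-0.091],-0.008],[-1,[0.05,-0.0117,-0.091],-0.008]]'

```text
time: 19.95
tool_pos: [0.503, -0.0163, -0.0045]
tool_rot: [0.705, -0.004, 0.709, 0.005]
contact_force: [0.5, -0.4, 0.4]
gripper_width: 1.0
```

play_rows --motion '[[-1,[0.01,0,0],0],[-1,[0.016,0,0],0],[-1,[0.016,0,0],0]]'

```text
time: 20.25
tool_pos: [0.5236, -0.017, 0.0004]
tool_rot: [0.709, -0.005, 0.705, 0.004]
contact_force: [-0.0, 0.4, -0.4]
gripper_width: 1.006
```

Run:
```python
from h import *
s=state();print(s["tool_pos"],ang(),s["contact_force"])
im,_=cams.grab_frame("side"); save("s10.png",cv2.resize(im[120:270,200:380],None,fx=4,fy=4,interpolation=2))
```

```text
[ 5.23574634e-01 -1.70102971e-02  3.92532350e-04] 0.01325871211656054 [-0.00570077  0.42359941 -0.37927522]
```

View pics/s10.png

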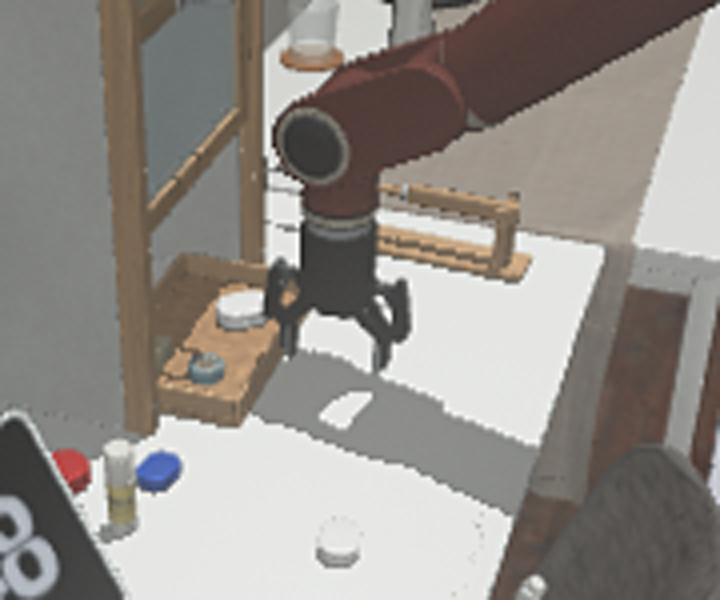

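play_rows --motion '[[-1,[0,0,0],0],[-1,[0,0,0],0],[-1,[0,0,0],0]]'

```text
time: 20.6
tool_pos: [0.5204, -0.0166, -0.0021]
tool_rot: [0.707, -0.005, 0.707, 0.005]
contact_force: [-1.2, 0.6, -0.8]
gripper_width: 0.997
```

play_rows --motion '[[-1,[0.045,0,0],0],[-1,[0.09,0,0],0],[-1,[0.06,0,0],0],[-1,[0.02,0,0],0],[-1,[0.0,0,0],0]]'

```text
time: 21.1
tool_pos: [0.5176, -0.0163, -0.004]
tool_rot: [0.705, -0.004, 0.709, 0.005]
contact_force: [0.4, 0.3, 0.6]
gripper_width: 1.001
```

Run:
```python
from h import *
s=state();print(s["tool_pos"],ang(),s["contact_force"])
for n in("top","side"):
    im,d=cams.grab_frame(n); save(n+"11.png",cv2.resize(im[100:300,180:400],None,fx=3.5,fy=3,interpolation=2)); np.save(n+"11.npy",d)
    print(n,[(round(x["score"],2),np.round(x["at"],3).tolist()) for x in nets.landmark_of(n,"tray")[:3]])
    P=cloud(n,d);x,y,z=P[...,0],P[...,1],P[...,2]
    m=(z>.024)&(z<.040)&(x>.58)&(x<.72)&(y>-.15)&(y<.11)
    q=P[m]; 
    for yy in np.arange(-.15,.12,.03):
        k=abs(q[:,1]-yy)<.015; print(round(yy,2),k.sum(),np.round(np.sort(q[k,0])[:4],3))
```

```text
[ 0.51755885 -0.0162755  -0.00403458] 0.013155954833686806 [0.43779463 0.25237091 0.59997075]
top [(0.81, [0.774, -0.015, 0.002])]
-0.15 9 [0.692 0.694 0.697 0.701]
-0.12 14 [0.692 0.692 0.692 0.693]
-0.09 22 [0.692 0.692 0.692 0.693]
-0.06 28 [0.692 0.692 0.693 0.693]
-0.03 13 [0.691 0.692 0.693 0.693]
0.0 14 [0.691 0.692 0.692 0.692]
0.03 15 [0.691 0.692 0.692 0.693]
0.06 11 [0.693 0.693 0.694 0.694]
0.09 20 [0.692 0.692 0.692 0.693]
0.12 2 [0.701 0.705]
side [(0.59, [0.773, -0.023, -0.002])]
-0.15 12 [0.695 0.695 0.697 0.703]
-0.12 7 [0.693 0.694 0.694 0.696]
-0.09 18 [0.692 0.693 0.694 0.694]
-0.06 22 [0.694 0.694 0.695 0.695]
-0.03 12 [0.694 0.694 0.694 0.694]
0.0 12 [0.692 0.693 0.694 0.694]
0.03 9 [0.694 0.694 0.694 0.695]
0.06 0 []
0.09 0 []
0.12 0 []
```

View pics/side11.png

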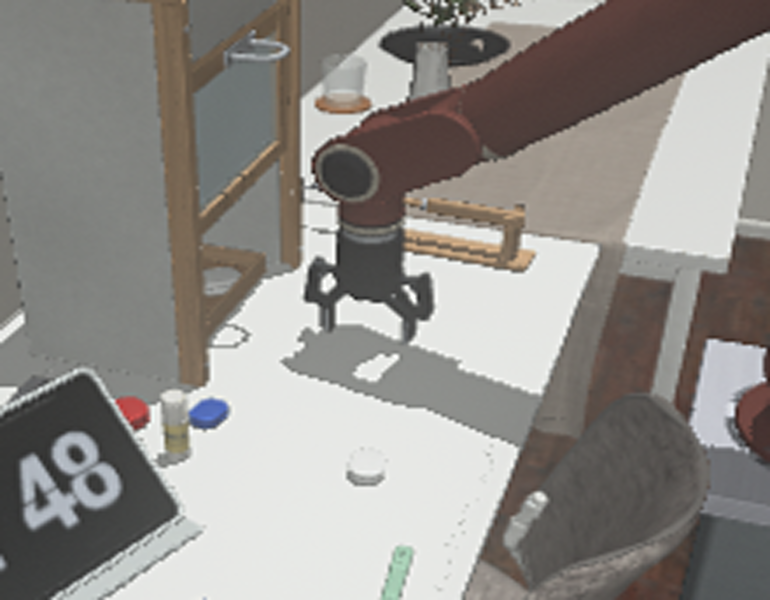

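View pics/top11.png

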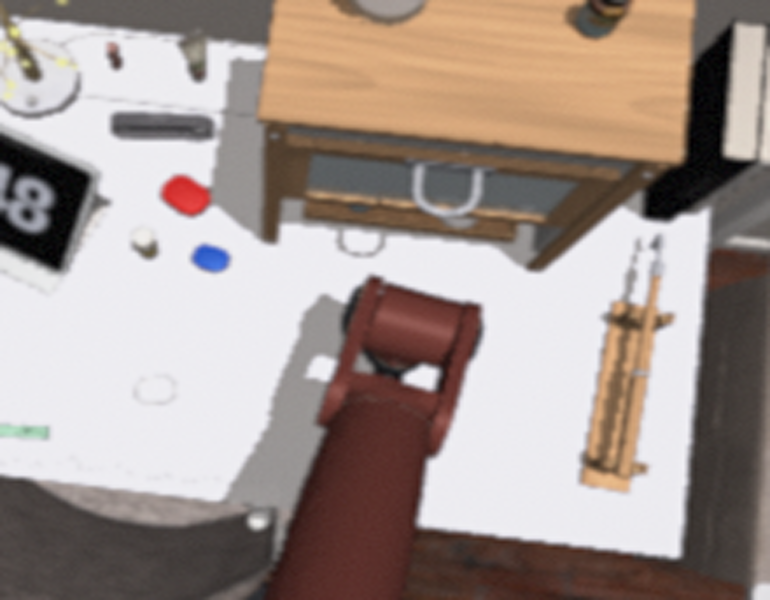

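play_rows --motion '[[-1,[-0.02,0,0.05],-0.15],[-1,[-0.02,-0.03,0.1],-0.3],[-1,[-0.02,-0.06,0.15],-0.45],[-1,[-0.02,-0.1,0.18],-0.6],[-1,[-0.02,-0.14,0.18],-0.75]]'

```text
time: 21.8
tool_pos: [0.5042, -0.1535, 0.1834]
tool_rot: [0.663, 0.256, 0.655, -0.256]
contact_force: [1.7, -0.5, -0.3]
gripper_width: 1.0
```

Run:
```python
from h import *
s=state();print(s["tool_pos"],ang())
for n in("top","side"):
    im,d=cams.grab_frame(n); np.save(n+"12.npy",d); cv2.imwrite(f"{n}12.bmp",im[:,:,::-1])
    P=cloud(n,d);x,y,z=P[...,0],P[...,1],P[...,2]
    # tray near face & hutch refs
    def med(m,c): return (m.sum(),np.round(np.percentile(P[m][:,c],[5,25,50,75]),4)) if m.sum() else None
    m=(z>.008)&(z<.026)&(x>.66)&(x<.72)&(y>-.13)&(y<.09); print(n,"tray near face x",med(m,0))
    m=(z>.1)&(z<.45)&(x>.64)&(x<.67)&(y>.125)&(y<.16); print(" left stile front",med(m,0),med(m,1))
    m=(z>.1)&(z<.45)&(x>.64)&(x<.67)&(y<-.155)&(y>-.2); print(" right stile front",med(m,0),med(m,1))
    m=(z>.198)&(z<.212)&(x>.655)&(x<.69)&(y>-.12)&(y<.08); print(" rail front",med(m,0))
    m=(z>.25)&(z<.35)&(x>.655)&(x<.69)&(y>-.12)&(y<.08); print(" pane",med(m,0))
    m=(z>.42)&(z<.50)&(x>.655)&(x<.70)&(y>-.12)&(y<.08); print(" upper",med(m,0))
    m=(z>.06)&(z<.17)&(x>.8)&(x<.92)&(y>-.15)&(y<.1); print(" back panel",med(m,0))
    for t in("pole","hook_tip","rest","eye","tray","hutch","bay","washi_1_mid","staple_box_mid","earbud_case_mid"): print(n,t,[(round(k["score"],2),np.round(k["at"],3).tolist()) for k in nets.landmark_of(n,t)[:4]])
```

```text
[ 0.50421005 -0.15351324  0.18340485] -0.7405877247810505
top tray near face x (np.int64(157), array([0.6907, 0.6926, 0.7036, 0.709 ]))
 left stile front (np.int64(176), array([0.6514, 0.6521, 0.6526, 0.6532])) (np.int64(176), array([0.1267, 0.1303, 0.1358, 0.141 ]))
 right stile front (np.int64(257), array([0.6554, 0.6561, 0.6569, 0.6612])) (np.int64(257), array([-0.1803, -0.1743, -0.1662, -0.1626]))
 rail front (np.int64(51), array([0.6653, 0.6665, 0.6675, 0.6681]))
 pane (np.int64(471), array([0.6697, 0.6706, 0.6714, 0.6722]))
 upper (np.int64(12), array([0.6802, 0.681 , 0.6818, 0.6824]))
 back panel None
top pole [(0.42, [0.455, -0.285, 0.07])]
top hook_tip [(0.64, [0.703, -0.303, 0.027])]
top rest [(0.52, [0.463, -0.284, -0.001]), (0.5, [0.36, 0.411, -0.005])]
top eye [(0.73, [0.647, -0.019, 0.395])]
top tray [(0.82, [0.774, -0.015, 0.002])]
top hutch []
top bay []
top washi_1_mid []
top staple_box_mid [(0.27, [0.418, 0.548, -0.002])]
top earbud_case_mid [(0.63, [0.704, 0.244, 0.013]), (0.52, [0.733, -0.071, 0.019]), (0.46, [0.442, 0.234, 0.011]), (0.46, [0.619, 0.206, 0.009])]

[... 319 characters left out ...]
0.1689, -0.1658, -0.1631]))
 rail front (np.int64(65), array([0.667 , 0.6681, 0.6689, 0.6699]))
 pane (np.int64(492), array([0.6709, 0.6719, 0.6726, 0.6737]))
 upper (np.int64(350), array([0.6814, 0.6827, 0.6836, 0.6844]))
 back panel None
side pole [(0.46, [0.459, -0.288, 0.076])]
side hook_tip [(0.69, [0.7, -0.3, 0.032])]
side rest [(0.86, [0.462, -0.284, 0.001])]
side eye [(0.66, [0.645, -0.023, 0.393]), (0.44, [0.701, -0.297, 0.034])]
side tray [(0.82, [0.771, -0.024, -0.004]), (0.74, [0.418, 0.551, -0.0])]
side hutch []
side bay []
side washi_1_mid []
side staple_box_mid []
side earbud_case_mid [(0.65, [0.733, -0.07, 0.019]), (0.65, [0.438, 0.235, 0.004]), (0.62, [0.701, 0.242, 0.008])]
```

Run:
```python
from h import *
for n in("top","side"):
    im=cv2.imread(n+"12.bmp")[:,:,::-1]
    save(n+"12.png",rect(n,im,.072,.36,.76,-.38,-.2,1500))
    P=cloud(n,np.load(n+"12.npy"));x,y,z=P[...,0],P[...,1],P[...,2]
    m=(z>.074)&(z<.1)&(x>.38)&(x<.75)&(y>-.34)&(y<-.24)
    q=P[m]
    for xx in np.arange(.39,.74,.02):
        k=abs(q[:,0]-xx)<.01
        if k.sum(): print(n,round(xx,2),k.sum(),np.round([np.median(q[k,1]),q[k,1].min(),q[k,1].max(),np.median(q[k,2]),q[k,2].max()],4))
```

```text
top 0.39 9 [-0.2768 -0.2839 -0.271   0.0838  0.0888]
top 0.41 42 [-0.2832 -0.3015 -0.2659  0.0818  0.0917]
top 0.43 23 [-0.2807 -0.2901 -0.2731  0.0831  0.09  ]
top 0.45 9 [-0.2859 -0.2916 -0.2832  0.0848  0.0875]
top 0.47 2 [-0.291  -0.2921 -0.2899  0.0794  0.083 ]
top 0.59 3 [-0.3103 -0.3112 -0.3072  0.0911  0.0931]
top 0.61 10 [-0.2933 -0.3152 -0.2871  0.078   0.0892]
top 0.63 14 [-0.2925 -0.2984 -0.2865  0.0783  0.0824]
top 0.65 12 [-0.2924 -0.2986 -0.2867  0.0797  0.0848]
top 0.67 10 [-0.2958 -0.3025 -0.2892  0.08    0.0825]
top 0.69 3 [-0.2938 -0.2967 -0.2922  0.0776  0.08  ]
side 0.39 5 [-0.2748 -0.2903 -0.2698  0.0829  0.0863]
side 0.41 26 [-0.2747 -0.3015 -0.2566  0.0835  0.0883]
side 0.43 16 [-0.2786 -0.2899 -0.2692  0.0825  0.086 ]
side 0.45 16 [-0.2774 -0.2881 -0.2723  0.0826  0.0866]
side 0.47 14 [-0.2801 -0.289  -0.2745  0.0826  0.0862]
side 0.49 15 [-0.28   -0.2867 -0.2773  0.0832  0.0883]
side 0.51 15 [-0.2794 -0.2915 -0.2761  0.0835  0.087 ]
side 0.53 10 [-0.2846 -0.2936 -0.2762  0.0776  0.0814]
side 0.55 6 [-0.2854 -0.2895 -0.2797  0.0771  0.0805]
side 0.57 9 [-0.2865 -0.2908 -0.2804  0.0778  0.0845]
side 0.59 17 [-0.2836 -0.312  -0.2655  0.0842  0.0969]
side 0.61 14 [-0.2943 -0.3171 -0.2742  0.08    0.0911]
side 0.63 7 [-0.2918 -0.2955 -0.2855  0.0771  0.0817]
side 0.65 9 [-0.294  -0.2978 -0.2832  0.0775  0.0818]
side 0.67 7 [-0.2934 -0.2994 -0.287   0.0791  0.0833]
side 0.69 1 [-0.301  -0.301  -0.301   0.0752  0.0752]
```

View pics/top12.png

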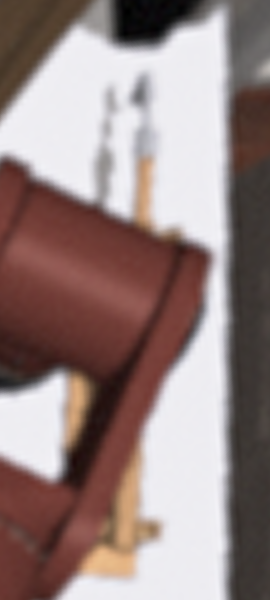

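View pics/side12.png

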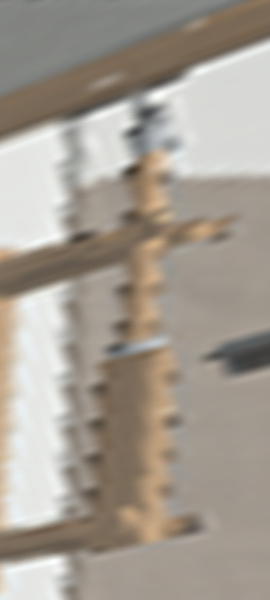

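play_rows --motion '[[-1,[0.001,-0.04,0],-0.15],[-1,[0.001,-0.08,0],-0.3],[-1,[0.001,-0.1335,0],-0.45],[-1,[0.001,-0.1335,0],-0.6],[-1,[0.001,-0.1335,0],-0.75]]'

```text
time: 23.4
tool_pos: [0.5013, -0.2871, 0.1765]
tool_rot: [0.518, 0.481, 0.518, -0.481]
contact_force: [-0.1, 0.4, -0.3]
gripper_width: 0.999
```

play_rows --motion '[[-1,[0,0,-0.02],-0.13],[-1,[0,0,-0.02],-0.13],[-1,[0,0,-0.02],-0.13]]'

```text
time: 23.7
tool_pos: [0.5012, -0.2849, 0.1562]
tool_rot: [-0.489, -0.511, -0.49, 0.511]
contact_force: [0.2, 0.7, -0.6]
gripper_width: 0.995
```

Run:
```python
from h import *
s=state();print(s["tool_pos"],ang(),s["joint_pos"])
im,_=cams.grab_frame("side"); u=proj("side",(.5,-.28,.1)).astype(int)
save("s13.png",cv2.resize(im[max(0,u[1]-60):u[1]+50,u[0]-60:u[0]+60],None,fx=5,fy=5,interpolation=2))
```

```text
[ 0.50120097 -0.28491769  0.15620278] -1.6142193317063507 [-6.45965769e-01 -3.06785179e-03  1.79770449e+00 -1.55051438e-05
  1.34839738e+00  9.68256512e-01]
```

View pics/s13.png

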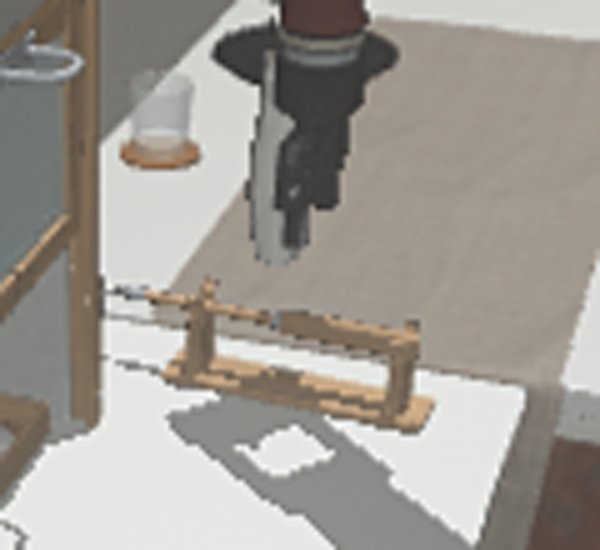

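play_rows --motion '[[-1,[0.004,-0.002,-0.04],-0.013],[-1,[0.004,-0.002,-0.08],-0.013],[-1,[0.004,-0.002,-0.104],-0.013],[-1,[0.004,-0.002,-0.104],-0.013],[-1,[0.004,-0.002,-0.104],-0.013]]'

```text
time: 24.25
tool_pos: [0.5062, -0.2875, 0.0537]
tool_rot: [0.486, 0.514, 0.485, -0.514]
contact_force: [-0.4, 0.1, 0.3]
gripper_width: 1.002
```

play_rows --motion '[[1,[0,0,0],0],[1,[0,0,0],0],[1,[0,0,0],0],[1,[0,0,0],0],[1,[0,0,0],0]]'

```text
time: 24.75
tool_pos: [0.5059, -0.2874, 0.0533]
tool_rot: [0.485, 0.515, 0.485, -0.514]
contact_force: [0.6, 0.7, 1.5]
gripper_width: 0.179
```

play_rows --motion '[[1,[0,0,0],0],[1,[0,0,0],0],[1,[0,0,0],0],[1,[0,0,0],0]]'

```text
time: 25.15
tool_pos: [0.5059, -0.2874, 0.0533]
tool_rot: [0.485, 0.515, 0.485, -0.514]
contact_force: [-0.1, 0.8, 5.1]
gripper_width: 0.176
```

play_rows --motion '[[1,[0,0,0.02],0],[1,[0,0,0.05],0],[1,[0,0,0.08],0],[1,[0,0,0.08],0],[1,[0,0,0.08],0]]'

```text
time: 25.65
tool_pos: [0.5055, -0.2872, 0.1324]
tool_rot: [0.485, 0.515, 0.485, -0.515]
contact_force: [0.1, 0.1, -0.6]
gripper_width: 0.177
```

Run:
```python
from h import *
s=state();print(s["tool_pos"],ang(),s["contact_force"])
for n in("top","side"):
    im,d=cams.grab_frame(n); u=proj(n,(.55,-.28,.14)).astype(int)
    save(n+"14.png",cv2.resize(im[max(0,u[1]-60):u[1]+60,u[0]-80:u[0]+60],None,fx=5,fy=5,interpolation=2))
    for t in("pole","hook_tip"): print(n,t,[(round(k["score"],2),np.round(k["at"],3).tolist()) for k in nets.landmark_of(n,t)[:4]])
```

```text
[ 0.50551639 -0.28717321  0.13237796] -1.6299301616140573 [ 0.07613464  0.07920322 -0.56319652]
top pole [(0.18, [0.624, 0.275, 0.0])]
top hook_tip [(0.6, [0.464, -0.284, -0.002]), (0.56, [0.701, -0.301, 0.109])]
side pole [(0.54, [0.455, -0.284, 0.152])]
side hook_tip [(0.81, [0.702, -0.298, 0.11])]
```

View pics/side14.png

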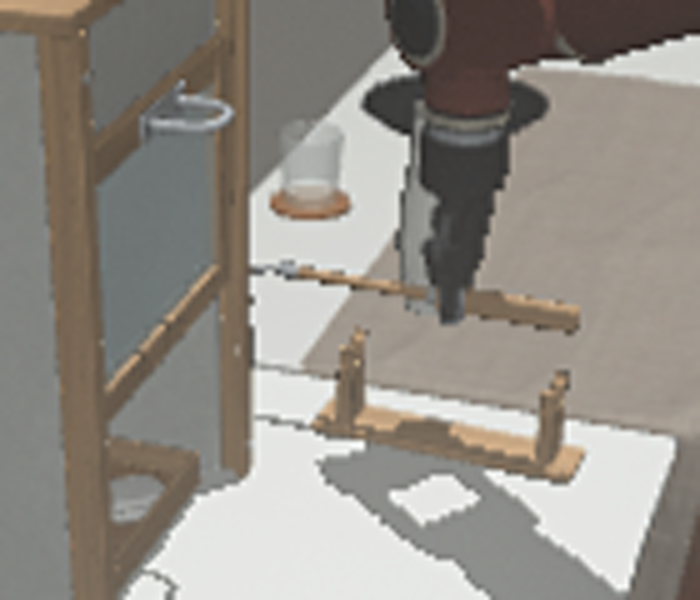

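View pics/top14.png

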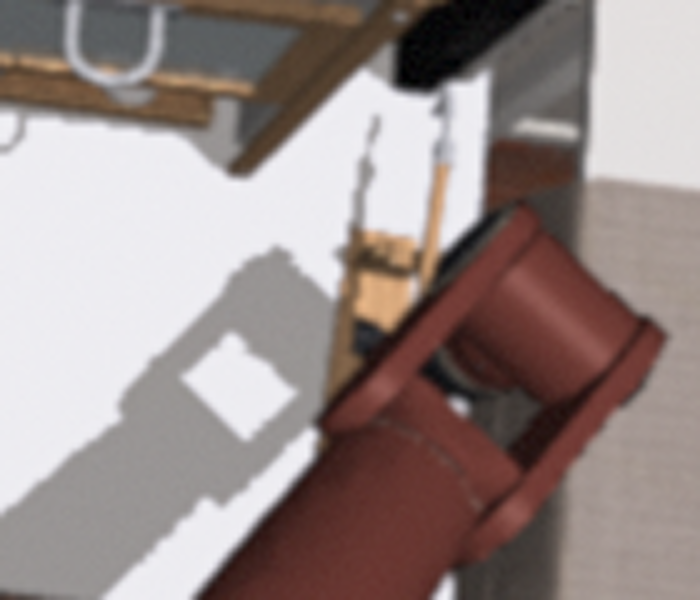

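play_rows --motion '[[1,[-0.05,0,0],0],[1,[-0.1,0.01,0],0.02],[1,[-0.1,0.05,0],0.05],[1,[-0.1,0.1,0],0.07],[1,[-0.1,0.15,0],0.071]]'

```text
time: 26.45
tool_pos: [0.4047, -0.1362, 0.1321]
tool_rot: [0.502, 0.498, 0.502, -0.498]
contact_force: [1.4, 0.2, -0.6]
gripper_width: 0.177
```

play_rows --motion '[[1,[0,0.04,0],0],[1,[0,0.08,0],0],[1,[0,0.117,0],0],[1,[0,0.117,-0.03],0],[1,[0,0.117,-0.05],0]]'

```text
time: 26.95
tool_pos: [0.4051, -0.0189, 0.0814]
tool_rot: [0.504, 0.496, 0.504, -0.496]
contact_force: [0.3, 0.1, -0.9]
gripper_width: 0.177
```

play_rows --motion '[[1,[0,0,-0.02],0],[1,[0,0,-0.04],0],[1,[0,0,-0.046],0],[1,[0.0,0,-0.046],0]]'

```text
time: 27.35
tool_pos: [0.4044, -0.0199, 0.0354]
tool_rot: [0.502, 0.496, 0.504, -0.498]
contact_force: [0.0, 0.1, -0.9]
gripper_width: 0.179
```

Run:
```python
from h import *
s=state();print(s["tool_pos"],ang(),s["contact_force"])
for n in("top","side"):
    im,d=cams.grab_frame(n); u=proj(n,(.62,-.02,.05)).astype(int)
    save(n+"15.png",cv2.resize(im[max(0,u[1]-60):u[1]+60,u[0]-70:u[0]+70],None,fx=5,fy=5,interpolation=2))
    for t in("pole","hook_tip","tray"): print(n,t,[(round(k["score"],2),np.round(k["at"],3).tolist()) for k in nets.landmark_of(n,t)[:4]])
```

```text
[ 0.40443029 -0.01992871  0.0354352 ] -1.559022060788477 [ 0.01202983  0.14571103 -0.90710647]
top pole [(0.6, [0.355, -0.021, 0.053])]
top hook_tip [(0.5, [0.604, -0.022, 0.01])]
top tray [(0.73, [0.772, -0.014, 0.001])]
side pole [(0.84, [0.36, -0.023, 0.056])]
side hook_tip [(0.67, [0.357, -0.022, 0.059]), (0.59, [0.603, -0.019, 0.02]), (0.39, [0.774, -0.022, -0.0])]
side tray [(0.48, [0.773, -0.023, 0.001])]
```

View pics/side15.png

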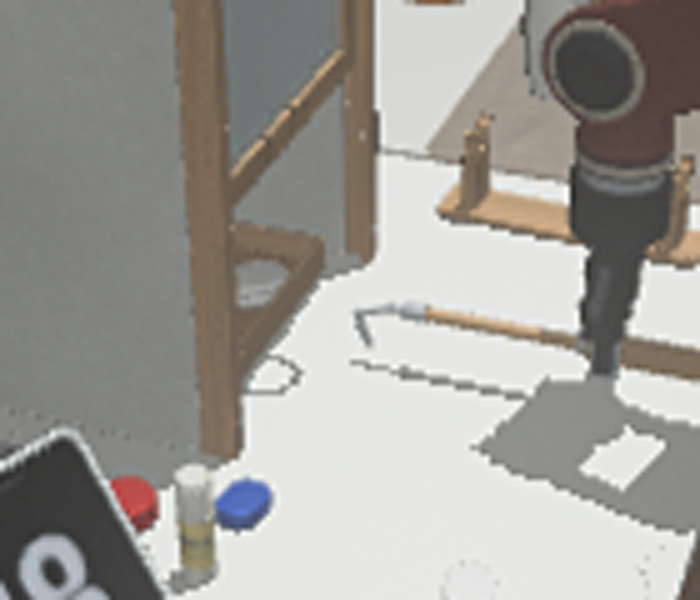

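View pics/top15.png

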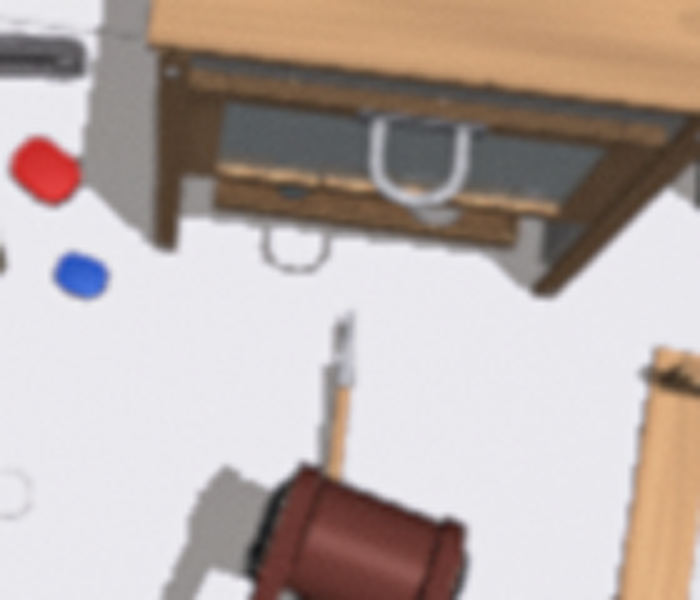

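play_rows --motion '[[1,[0.03,0,0],0],[1,[0.06,0,0],0],[1,[0.07,0,0],0],[1,[0.075,0,0],0],[1,[0.08,0,0],0]]'

```text
time: 28.25
tool_pos: [0.4849, -0.0201, 0.0363]
tool_rot: [0.503, 0.497, 0.503, -0.497]
contact_force: [-0.6, 0.1, -1.0]
gripper_width: 0.182
```

play_rows --motion '[[1,[0.002,0,0],0],[1,[0.004,0,0],0],[1,[0.006,0,0],0]]'

```text
time: 28.55
tool_pos: [0.4906, -0.0201, 0.0362]
tool_rot: [0.502, 0.497, 0.503, -0.497]
contact_force: [-1.8, 1.0, -0.2]
gripper_width: 0.178
```

play_rows --motion '[[1,[0.002,0,0],0],[1,[0.004,0,0],0]]'

```text
time: 28.75
tool_pos: [0.495, -0.0202, 0.0364]
tool_rot: [0.503, 0.497, 0.503, -0.497]
contact_force: [-3.4, -0.8, -0.7]
gripper_width: 0.176
```

Contact force is 2–3 N (tray sliding). Two more small steps.

play_rows --motion '[[1,[0.002,0,0],0],[1,[0.004,0,0],0]]'

```text
time: 28.95
tool_pos: [0.4962, -0.0202, 0.0353]
tool_rot: [0.501, 0.495, 0.505, -0.499]
contact_force: [-17.2, -2.2, 4.3]
gripper_width: 0.175
```

Run:
```python
from h import *
s=state();print(s["tool_pos"],ang(),s["contact_force"])
for n in("top","side"):
    im,d=cams.grab_frame(n); 
    P=cloud(n,d);x,y,z=P[...,0],P[...,1],P[...,2]
    for a in(-.12,-.09,-.06,0.03,.06):
        m=(z>.022)&(z<.040)&(x>.675)&(x<.74)&(abs(y-a)<.015); q=np.sort(P[m][:,0]); print(n,a,len(q),np.round(q[:4],4))
    print(n,[(round(k["score"],2),np.round(k["at"],3).tolist()) for k in nets.landmark_of(n,"tray")[:2]])
```

```text
[ 0.49623584 -0.02022495  0.035311  ] -1.5594687636674769 [-17.16809938  -2.24386431   4.33298426]
top -0.12 15 [0.7021 0.7023 0.7031 0.7036]
top -0.09 17 [0.7016 0.7028 0.7032 0.7038]
top -0.06 16 [0.7012 0.7015 0.7019 0.7022]
top 0.03 15 [0.6988 0.6994 0.7004 0.7007]
top 0.06 15 [0.7004 0.7004 0.7008 0.7009]
top [(0.22, [0.418, 0.548, -0.002])]
side -0.12 10 [0.7048 0.7051 0.7053 0.7057]
side -0.09 24 [0.7045 0.7047 0.7048 0.7061]
side -0.06 31 [0.704  0.7048 0.7055 0.7064]
side 0.03 3 [0.7015 0.7019 0.7032]
side 0.06 0 []
side [(0.52, [0.786, -0.024, -0.002])]
```

play_rows --motion '[[1,[-0.04,0,0],0],[1,[-0.09,0,0],0],[1,[-0.09,0,0.05],0],[1,[-0.09,0,0.1],0],[1,[-0.09,0,0.15],0]]'

```text
time: 29.65
tool_pos: [0.4085, -0.0199, 0.187]
tool_rot: [0.503, 0.497, 0.503, -0.497]
contact_force: [1.8, -0.0, 0.3]
gripper_width: 0.175
```

play_rows --motion '[[1,[0,0,0.05],0],[1,[0,0,0.1],0],[1,[0,0,0.15],0],[1,[0,0,0.2],0],[1,[0,0,0.25],0]]'

```text
time: 30.15
tool_pos: [0.4093, -0.02, 0.4386]
tool_rot: [0.503, 0.497, 0.503, -0.497]
contact_force: [-0.1, 0.4, -0.8]
gripper_width: 0.178
```

play_rows --motion '[[1,[0,0,0.02],0],[1,[0,0,0.025],0],[1,[0,0,0.025],0]]'

```text
time: 30.45
tool_pos: [0.41, -0.0202, 0.462]
tool_rot: [0.504, 0.497, 0.502, -0.497]
contact_force: [-0.4, 0.3, -1.7]
gripper_width: 0.176
```

Run:
```python
from h import *
s=state();print(s["tool_pos"],ang(),s["contact_force"],s["joint_pos"])
for n in("top","side"):
    im,d=cams.grab_frame(n); u=proj(n,(.6,-.02,.42)).astype(int)
    save(n+"16.png",cv2.resize(im[max(0,u[1]-60):u[1]+60,u[0]-70:u[0]+70],None,fx=5,fy=5,interpolation=2))
    for t in("pole","hook_tip","eye","tray","earbud_case_mid","staple_box_mid","washi_2_mid"): print(n,t,[(round(k["score"],2),np.round(k["at"],3).tolist()) for k in nets.landmark_of(n,t)[:4]])
```

```text
[ 0.41000735 -0.02021807  0.46201519] -1.5588162552058886 [-0.39506307  0.30055489 -1.65049254] [-2.31169524e-01 -4.90579488e-01  1.69787168e+00  2.25792677e-04
  1.93232352e+00  1.32772654e+00]
top pole [(0.64, [0.361, -0.021, 0.492])]
top hook_tip [(0.81, [0.594, -0.024, 0.402])]
top eye [(0.62, [0.646, -0.017, 0.396])]
top tray []
top earbud_case_mid [(0.69, [0.706, 0.243, 0.012]), (0.44, [0.622, 0.208, 0.008]), (0.43, [0.443, 0.239, 0.009])]
top staple_box_mid []
top washi_2_mid []
side pole [(0.9, [0.362, -0.022, 0.49])]
side hook_tip [(0.91, [0.593, -0.018, 0.403])]
side eye [(0.87, [0.644, -0.025, 0.394])]
side tray [(0.53, [0.785, -0.02, 0.0]), (0.36, [0.746, -0.072, 0.019])]
side earbud_case_mid [(0.66, [0.624, 0.199, 0.008]), (0.58, [0.745, -0.073, 0.018]), (0.46, [0.7, 0.243, 0.009])]
side staple_box_mid [(0.21, [0.364, -0.024, 0.491])]
side washi_2_mid []
```

View pics/side16.png

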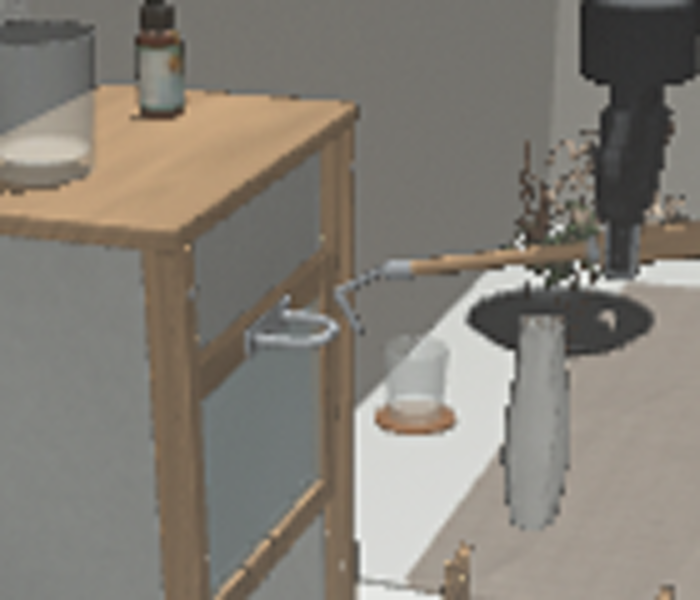

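View pics/top16.png

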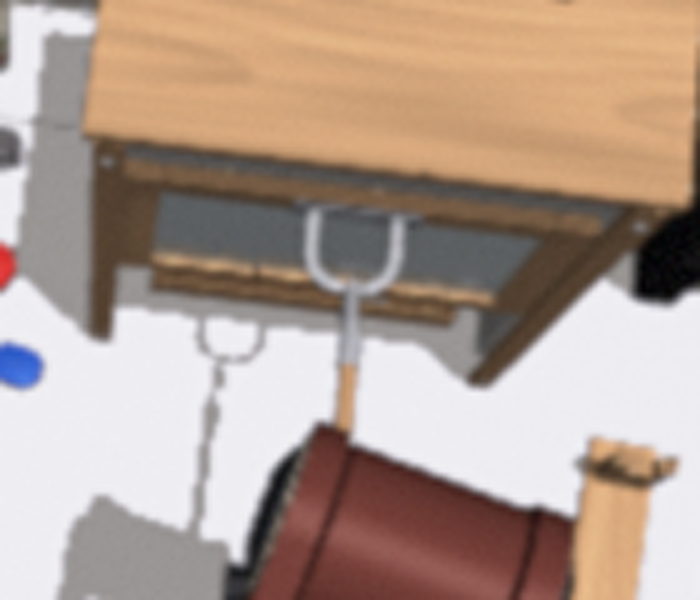

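play_rows --motion '[[1,[0,0,0.015],0],[1,[0,0,0.025],0],[1,[0.02,0,0.025],0],[1,[0.037,0,0.025],0],[1,[0.037,0,0.025],0]]'

```text
time: 31.75
tool_pos: [0.4476, -0.0203, 0.4861]
tool_rot: [0.503, 0.497, 0.503, -0.497]
contact_force: [-1.0, -0.2, -1.8]
gripper_width: 0.182
```

```bash
cat > hk.py <<'E'
from h import *
import sys
s=state();print(s["tool_pos"],ang(),s["contact_force"])
k0=sys.argv[1]; zc=float(sys.argv[2])
for n in("top","side"):
    im,d=cams.grab_frame(n); u=proj(n,(.6,-.02,zc)).astype(int)
    save(n+k0+".png",cv2.resize(im[max(0,u[1]-50):u[1]+50,u[0]-60:u[0]+60],None,fx=6,fy=6,interpolation=2))
    for t in("hook_tip","eye"): print(n,t,[(round(k["score"],2),np.round(k["at"],3).tolist()) for k in nets.landmark_of(n,t)[:2]])
E
python3 hk.py 17 .4
```

```text
[ 0.44758413 -0.02026856  0.48606658] -1.5586671467538935 [-0.96521499 -0.19384745 -1.78669773]
top hook_tip [(0.51, [0.634, -0.02, 0.42]), (0.2, [0.418, 0.548, -0.002])]
top eye [(0.96, [0.651, -0.022, 0.398])]
side hook_tip [(0.74, [0.361, 0.409, -0.0]), (0.72, [0.632, -0.018, 0.428])]
side eye [(0.65, [0.647, -0.018, 0.397])]
```

View pics/side17.png

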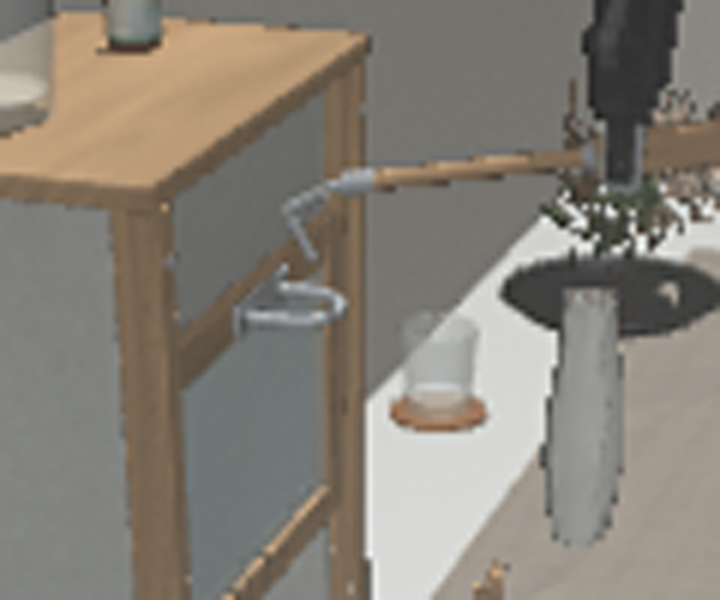

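View pics/top17.png

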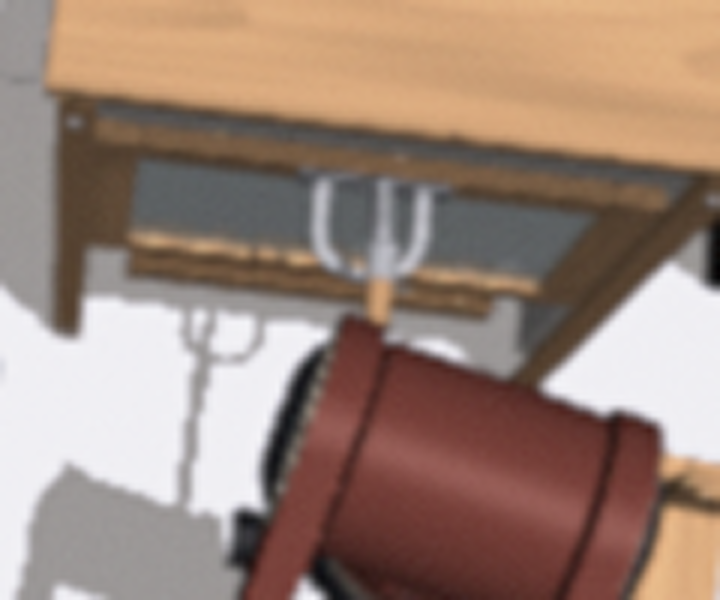

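play_rows --motion '[[1,[0,0,-0.02],0],[1,[0,0,-0.04],0],[1,[0,0,-0.054],0],[1,[0,0,-0.054],0],[1,[0,0,-0.054],0]]'

```text
time: 32.55
tool_pos: [0.4464, -0.0202, 0.4331]
tool_rot: [0.503, 0.497, 0.503, -0.497]
contact_force: [0.3, 0.9, -1.7]
gripper_width: 0.175
```

```bash
python3 hk.py 18 .38
```

```text
[ 0.44639275 -0.02018644  0.43306545] -1.5590158992849323 [ 0.33655563  0.93246027 -1.70164878]
top hook_tip [(0.59, [0.633, -0.021, 0.372])]
top eye [(0.79, [0.649, -0.021, 0.398]), (0.36, [0.462, -0.286, -0.002])]
side hook_tip []
side eye [(0.82, [0.646, -0.02, 0.397])]
```

View pics/side18.png

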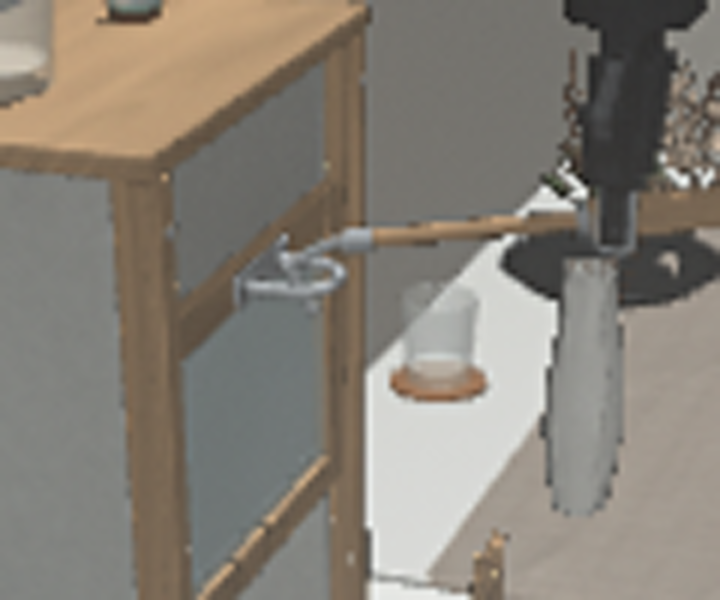

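play_rows --motion '[[1,[-0.005,0,0],0],[1,[-0.009,0,0],0],[1,[-0.009,0,-0.01],0],[1,[-0.009,0,-0.02],0],[1,[-0.009,0,-0.03],0]]'

```text
time: 33.35
tool_pos: [0.4381, -0.0203, 0.4022]
tool_rot: [0.504, 0.498, 0.502, -0.496]
contact_force: [1.9, -0.3, 1.6]
gripper_width: 0.184
```

```bash
python3 hk.py 19 .36
```

```text
[ 0.43810414 -0.02025958  0.40217789] -1.5590385044914348 [ 1.94706616 -0.26163408  1.55360634]
top hook_tip [(0.63, [0.624, -0.021, 0.342])]
top eye [(0.61, [0.649, -0.022, 0.379])]
side hook_tip [(0.65, [0.621, -0.015, 0.343])]
side eye [(0.78, [0.645, -0.023, 0.375]), (0.49, [0.391, -0.024, 0.433])]
```

View pics/side19.png

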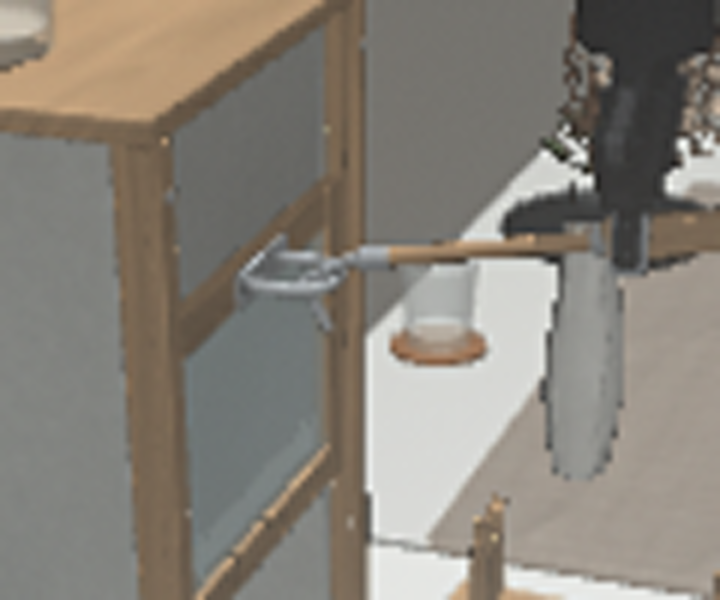

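play_rows --motion '[[1,[0,0,-0.015],0],[1,[0,0,-0.03],0],[1,[0,0,-0.045],0],[1,[0,0,-0.06],0],[1,[0,0,-0.075],0]]'

```text
time: 34.15
tool_pos: [0.4378, -0.0202, 0.3262]
tool_rot: [0.503, 0.497, 0.503, -0.497]
contact_force: [4.8, 0.4, 1.8]
gripper_width: 0.178
```

play_rows --motion '[[1,[0,0,-0.015],0],[1,[0,0,-0.03],0],[1,[0,0,-0.045],0],[1,[0,0,-0.06],0],[1,[0,0,-0.075],0]]'

```text
time: 34.65
tool_pos: [0.4376, -0.0202, 0.2515]
tool_rot: [0.503, 0.497, 0.503, -0.497]
contact_force: [4.3, -1.0, 1.8]
gripper_width: 0.177
```

```bash
python3 hk.py 20 .22
```

```text
[ 0.4375935  -0.02017165  0.25148729] -1.5589199910493714 [ 4.32571776 -1.04068976  1.84984342]
top hook_tip [(0.67, [0.627, -0.023, 0.194])]
top eye [(0.71, [0.65, -0.016, 0.229])]
side hook_tip [(0.68, [0.416, 0.55, -0.002]), (0.63, [0.622, -0.018, 0.194])]
side eye [(0.62, [0.645, -0.019, 0.224])]
```

View pics/side20.png

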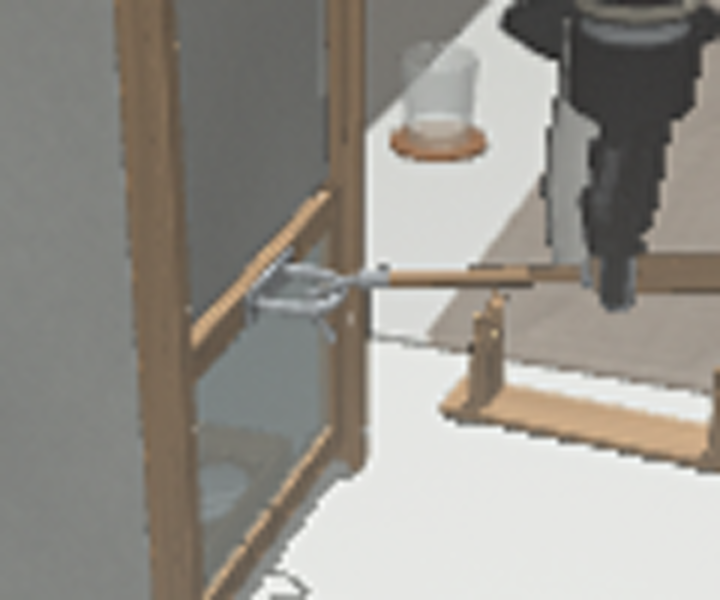

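play_rows --motion '[[1,[0,0,-0.008],0],[1,[0,0,-0.014],0],[1,[0,0,-0.018],0],[1,[0,0,-0.021],0]]'

```text
time: 35.35
tool_pos: [0.4381, -0.0203, 0.2318]
tool_rot: [0.503, 0.497, 0.502, -0.497]
contact_force: [3.1, -0.4, 1.5]
gripper_width: 0.174
```

play_rows --motion '[[1,[0,0,-0.002],0],[1,[0,0,-0.004],0],[1,[0,0,-0.004],0]]'

```text
time: 35.65
tool_pos: [0.4377, -0.0202, 0.2276]
tool_rot: [0.503, 0.497, 0.503, -0.497]
contact_force: [2.5, -0.2, 0.8]
gripper_width: 0.178
```

play_rows --motion '[[1,[0,0,-0.002],0],[1,[0,0,-0.004],0],[1,[0,0,-0.004],0]]'

```text
time: 35.95
tool_pos: [0.4373, -0.0202, 0.2233]
tool_rot: [0.503, 0.497, 0.503, -0.497]
contact_force: [0.6, -1.0, 1.8]
gripper_width: 0.178
```

```bash
python3 hk.py 21 .2
python3 - <<'E'
from h import *
for n in("top","side"):
    im,d=cams.grab_frame(n);P=cloud(n,d);x,y,z=P[...,0],P[...,1],P[...,2]
    m=(x>.655)&(x<.676)&(y>-.13)&(y<.1)&(z<.1)
    print(n,"low rail z",np.round(np.percentile(z[m],[1,5,20,50]),4) if m.sum() else None, m.sum())
    m=(x>.655)&(x<.69)&(y>-.13)&(y<.1)&(z>.15)&(z<.3)
    print(n,"top rail z",np.round(np.percentile(z[m],[80,95,99]),4), m.sum())
E
```

```text
[ 0.43728298 -0.02015513  0.22332075] -1.5589392639251416 [ 0.57929208 -1.01351639  1.78266584]
top hook_tip [(0.78, [0.627, -0.022, 0.17])]
top eye [(0.91, [0.646, -0.018, 0.208])]
side hook_tip [(0.57, [0.622, -0.016, 0.174])]
side eye [(0.98, [0.647, -0.021, 0.206]), (0.63, [0.625, -0.018, 0.174])]
top low rail z [-0.0063 -0.0035  0.0005  0.0311] 494
top top rail z [0.2692 0.2928 0.298 ] 888
side low rail z [-0.0018 -0.0003  0.003   0.035 ] 543
side top rail z [0.2693 0.2925 0.2988] 728
```

View pics/side21.png

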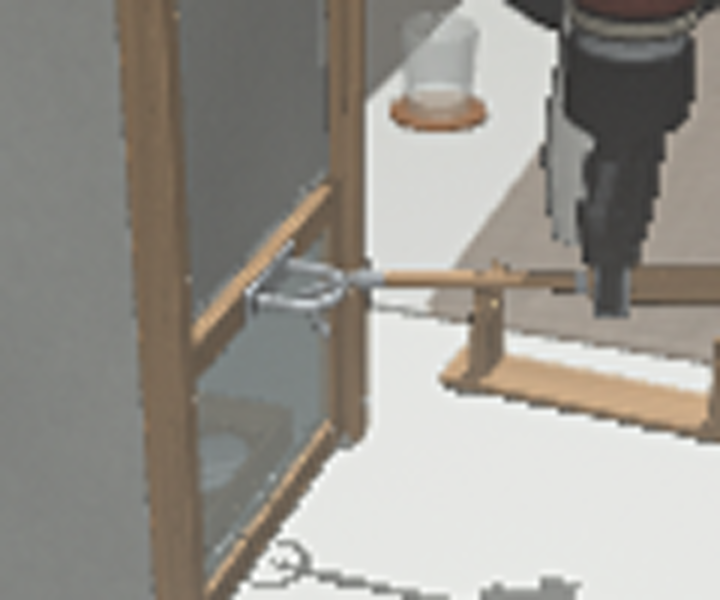

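play_rows --motion '[[1,[0,0,-0.003],0],[1,[0,0,-0.006],0],[1,[0,0,-0.006],0]]'

```text
time: 36.65
tool_pos: [0.4376, -0.0202, 0.2171]
tool_rot: [0.503, 0.497, 0.503, -0.497]
contact_force: [2.4, 0.2, 1.8]
gripper_width: 0.174
```

play_rows --motion '[[1,[0,0,-0.003],0],[1,[0,0,-0.006],0],[1,[0,0,-0.006],0]]'

```text
time: 36.95
tool_pos: [0.4375, -0.0201, 0.211]
tool_rot: [0.503, 0.497, 0.503, -0.497]
contact_force: [0.9, 0.6, 1.7]
gripper_width: 0.178
```

```bash
python3 hk.py 22 .2
```

```text
[ 0.43746707 -0.02012963  0.21103165] -1.5589606461150392 [0.90008517 0.58696673 1.66885001]
top hook_tip [(0.78, [0.632, -0.022, 0.171])]
top eye [(0.91, [0.651, -0.02, 0.205]), (0.73, [0.78, -0.014, 0.003])]
side hook_tip [(0.7, [0.629, -0.017, 0.174])]
side eye [(0.74, [0.646, -0.021, 0.207]), (0.51, [0.462, -0.287, 0.001])]
```

View pics/side22.png

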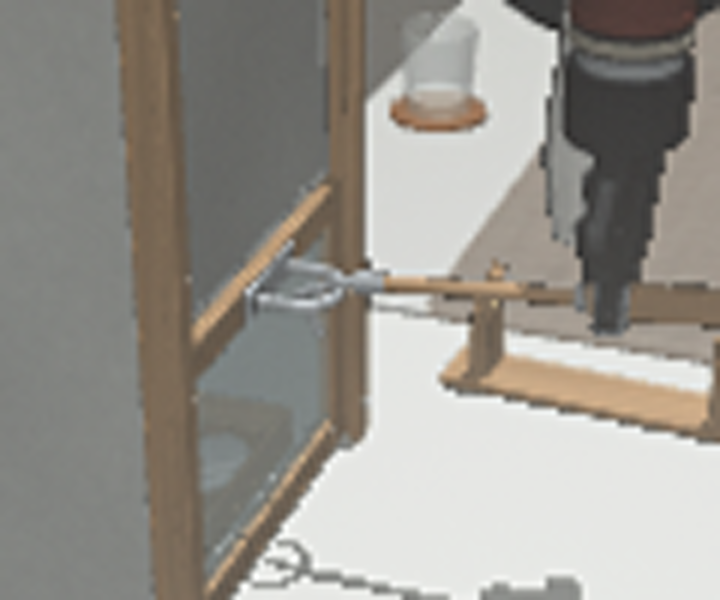

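Run:
```python
from h import *
for n in("top","side"):
    im,d=cams.grab_frame(n);P=cloud(n,d);x,y,z=P[...,0],P[...,1],P[...,2]
    for ya in(-.1,.05):
        m=(abs(y-ya)<.012)&(x>.62)&(x<.75)&(z<.3)&(z>-.02)
        q=P[m]; 
        for a in np.arange(-.01,.25,.006):
            if .05<a<.17: continue
            k=(q[:,2]>=a)&(q[:,2]<a+.006)
            if k.sum(): print(n,ya,round(a,3),k.sum(),np.round(np.percentile(q[k,0],[5,50,95]),3))
```

```text
top -0.1 -0.01 13 [0.624 0.654 0.67 ]
top -0.1 -0.004 37 [0.623 0.641 0.666]
top -0.1 0.002 18 [0.627 0.647 0.664]
top -0.1 0.008 6 [0.662 0.668 0.741]
top -0.1 0.02 5 [0.668 0.669 0.721]
top -0.1 0.026 5 [0.667 0.671 0.735]
top -0.1 0.032 8 [0.669 0.671 0.714]
top -0.1 0.038 1 [0.672 0.672 0.672]
top -0.1 0.044 3 [0.672 0.673 0.674]
top -0.1 0.05 2 [0.67  0.67  0.671]
top -0.1 0.176 2 [0.671 0.671 0.672]
top -0.1 0.194 4 [0.667 0.669 0.669]
top -0.1 0.2 3 [0.669 0.669 0.67 ]
top -0.1 0.206 3 [0.667 0.669 0.669]
top -0.1 0.212 11 [0.67  0.676 0.679]
top -0.1 0.218 15 [0.667 0.673 0.683]
top -0.1 0.224 2 [0.683 0.683 0.684]
top -0.1 0.23 3 [0.682 0.683 0.683]
top -0.1 0.236 5 [0.682 0.683 0.685]
top -0.1 0.242 4 [0.682 0.684 0.685]
top -0.1 0.248 4 [0.683 0.684 0.684]
top 0.05 -0.01 7 [0.625 0.645 0.656]
top 0.05 -0.004 36 [0.623 0.642 0.665]
top 0.05 0.002 23 [0.625 0.651 0.742]
top 0.05 0.008 6 [0.642 0.666 0.721]
top 0.05 0.014 3 [0.667 0.67  0.73 ]
top 0.05 0.02 4 [0.665 0.666 0.726]
top 0.05 0.026 5 [0.666 0.668 0.671]
top 0.05 0.032 5 [0.668 0.669 0.671]
top 0.05 0.038 1 [0.671 
[... 1528 characters left out ...]
 [0.668 0.668 0.668]
side 0.05 0.026 5 [0.667 0.669 0.671]
side 0.05 0.032 5 [0.667 0.671 0.673]
side 0.05 0.038 5 [0.672 0.672 0.674]
side 0.05 0.044 3 [0.67  0.672 0.674]
side 0.05 0.05 2 [0.672 0.673 0.674]
side 0.05 0.176 4 [0.671 0.672 0.674]
side 0.05 0.182 3 [0.671 0.672 0.673]
side 0.05 0.188 2 [0.669 0.67  0.67 ]
side 0.05 0.194 4 [0.668 0.669 0.669]
side 0.05 0.2 2 [0.669 0.669 0.669]
side 0.05 0.206 4 [0.668 0.669 0.67 ]
side 0.05 0.212 6 [0.667 0.669 0.676]
side 0.05 0.218 8 [0.666 0.673 0.681]
side 0.05 0.224 5 [0.681 0.684 0.684]
side 0.05 0.23 2 [0.683 0.684 0.685]
side 0.05 0.236 4 [0.682 0.684 0.685]
side 0.05 0.242 4 [0.683 0.683 0.685]
side 0.05 0.248 4 [0.682 0.684 0.684]
```

Run:
```python
from h import *
acc={}
for n in("top","side"):
  A=[];B=[];C=[]
  for i in range(4):
    im,d=cams.grab_frame(n);P=cloud(n,d);x,y,z=P[...,0],P[...,1],P[...,2]
    m=(x>.6725)&(x<.6785)&(z>.2)&(z<.24)&(((y>-.14)&(y<-.06))|((y>.03)&(y<.1)))
    A+=list(z[m]); m=(abs(z)<.02)&(x>.5)&(x<.62)&(y>.0)&(y<.1);B+=list(z[m])
    m=(abs(z-.516)<.02)&(x>.70)&(x<.8)&(abs(y+.02)<.1);C+=list(z[m])
  print(n,"sash top",len(A),np.median(A),np.std(A),"desk",np.median(B),"hutch top",np.median(C))
```

```text
top sash top 257 0.2168645016839847 0.0027445371172810473 desk 0.00018677095727505973 hutch top 0.5164100761441497
side sash top 93 0.21825667643177116 0.0013959790016225026 desk 0.001153776358627571 hutch top 0.5176212611810945
```

play_rows --motion '[[1,[0.001,0,0.015],0],[1,[0.001,0,0.03],0],[1,[0.001,0,0.045],0],[1,[0.001,0,0.06],0],[1,[0.001,0,0.075],0]]'

```text
time: 38.25
tool_pos: [0.4386, -0.0202, 0.2885]
tool_rot: [0.503, 0.497, 0.503, -0.497]
contact_force: [0.4, 0.4, -0.8]
gripper_width: 0.173
```

```bash
python3 hk.py 23 .23
```

```text
[ 0.43860548 -0.02021909  0.28846629] -1.5589732591206618 [ 0.3669628   0.36752712 -0.82939983]
top hook_tip [(0.82, [0.633, -0.021, 0.245]), (0.42, [0.36, 0.412, -0.006])]
top eye [(0.96, [0.648, -0.019, 0.205])]
side hook_tip [(0.78, [0.629, -0.02, 0.25])]
side eye [(0.87, [0.646, -0.02, 0.208])]
```

View pics/side23.png

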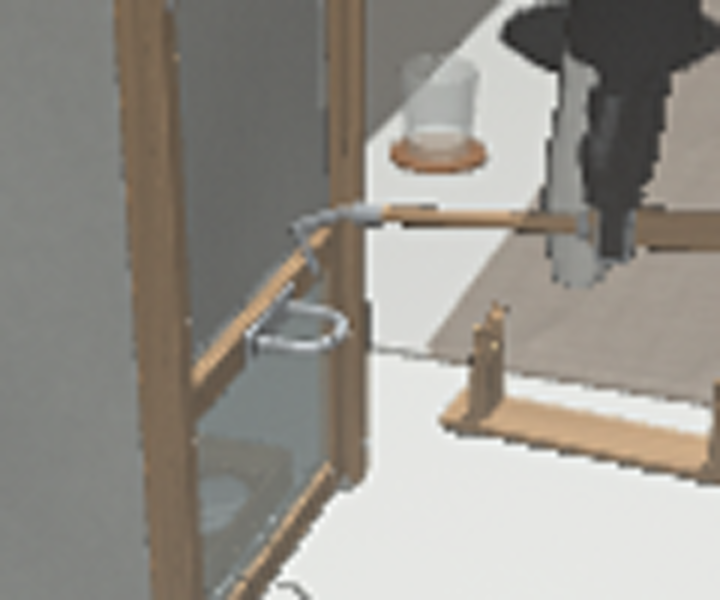

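play_rows --motion '[[1,[0,0,0.02],0],[1,[-0.04,0,0.02],0],[1,[-0.065,-0.02,0.0],0],[1,[-0.065,-0.06,-0.03],-0.02],[1,[-0.065,-0.1,-0.06],-0.04]]'

```text
time: 39.05
tool_pos: [0.3731, -0.1209, 0.2257]
tool_rot: [0.494, 0.507, 0.492, -0.507]
contact_force: [1.9, -0.9, -0.8]
gripper_width: 0.177
```

play_rows --motion '[[1,[0,-0.04,-0.02],-0.01],[1,[0,-0.08,-0.04],-0.02],[1,[0,-0.12,-0.06],-0.03],[1,[0,-0.167,-0.076],-0.03],[1,[0,-0.167,-0.076],-0.03]]'

```text
time: 39.55
tool_pos: [0.3712, -0.2895, 0.1462]
tool_rot: [-0.481, -0.515, -0.487, 0.516]
contact_force: [-0.1, 0.5, -0.7]
gripper_width: 0.18
```

Run:
```python
from h import *
s=state();print(s["tool_pos"],ang())
```

```text
[ 0.37116066 -0.28951223  0.14617923] -1.634032791940457
```

play_rows --motion '[[1,[0.045,0,0],0.0],[1,[0.09,0.001,0],0.0],[1,[0.133,0.001,0],0.002],[1,[0.133,0.001,0],0.002],[1,[0.133,0.001,0],0.002]]'

```text
time: 40.05
tool_pos: [0.5066, -0.2851, 0.1494]
tool_rot: [-0.485, -0.513, -0.487, 0.514]
contact_force: [0.2, -0.3, -1.3]
gripper_width: 0.179
```

play_rows --motion '[[1,[0,0,0],0],[1,[0,0,0],0]]'

```text
time: 40.25
tool_pos: [0.5056, -0.286, 0.1506]
tool_rot: [-0.486, -0.514, -0.486, 0.514]
contact_force: [0.2, -0.3, -1.0]
gripper_width: 0.179
```

Run:
```python
from h import *
s=state();print(s["tool_pos"],ang(),s["contact_force"])
for n in("top","side"):
    im,d=cams.grab_frame(n); u=proj(n,(.55,-.28,.14)).astype(int)
    save(n+"24.png",cv2.resize(im[max(0,u[1]-60):u[1]+60,u[0]-80:u[0]+60],None,fx=5,fy=5,interpolation=2))
    for t in("pole","hook_tip","rest"): print(n,t,[(round(k["score"],2),np.round(k["at"],3).tolist()) for k in nets.landmark_of(n,t)[:3]])
```

```text
[ 0.5055874  -0.28595339  0.15062117] -1.627550471023433 [ 0.19835931 -0.31707368 -0.96106766]
top pole []
top hook_tip [(0.43, [0.699, -0.299, 0.109])]
top rest [(0.73, [0.462, -0.287, -0.001])]
side pole [(0.51, [0.459, -0.286, 0.177])]
side hook_tip [(0.73, [0.462, -0.284, -0.0]), (0.48, [0.699, -0.298, 0.113])]
side rest [(0.75, [0.462, -0.288, 0.0]), (0.74, [0.643, -0.021, 0.206])]
```

View pics/side24.png

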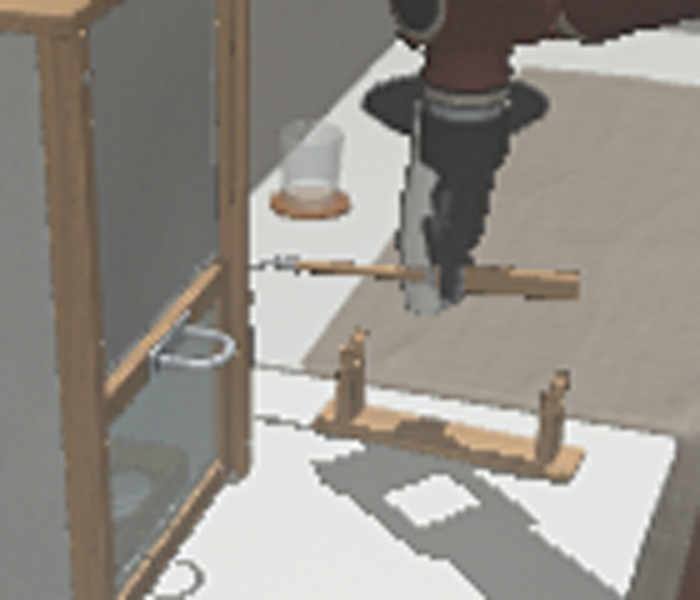

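View pics/top24.png

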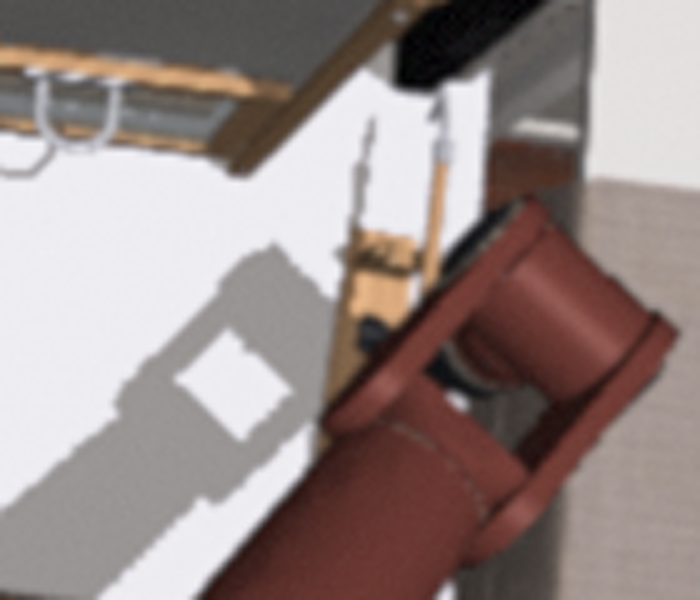

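play_rows --motion '[[1,[0.0,-0.0012,-0.03],-0.002],[1,[0.0,-0.0012,-0.06],-0.002],[1,[0.0,-0.0012,-0.075],-0.002],[1,[0.0,-0.0012,-0.083],-0.002],[1,[0.0,-0.0012,-0.086],-0.002]]'

```text
time: 41.15
tool_pos: [0.5064, -0.2873, 0.0642]
tool_rot: [-0.485, -0.514, -0.486, 0.514]
contact_force: [-0.6, -0.2, -1.5]
gripper_width: 0.177
```

play_rows --motion '[[1,[0,0,-0.004],0],[1,[0,0,-0.007],0],[1,[0,0,-0.01],0],[1,[0,0,-0.011],0]]'

```text
time: 41.55
tool_pos: [0.5082, -0.2887, 0.0562]
tool_rot: [0.487, 0.515, 0.484, -0.514]
contact_force: [-3.1, 0.7, 5.8]
gripper_width: 0.176
```

Run:
```python
from h import *
s=state();print(s["tool_pos"],ang(),s["contact_force"])
for n in("top","side"):
    im,d=cams.grab_frame(n); u=proj(n,(.55,-.28,.08)).astype(int)
    save(n+"25.png",cv2.resize(im[max(0,u[1]-60):u[1]+60,u[0]-80:u[0]+60],None,fx=5,fy=5,interpolation=2))
    for t in("pole","hook_tip"): print(n,t,[(round(k["score"],2),np.round(k["at"],3).tolist()) for k in nets.landmark_of(n,t)[:3]])
```

```text
[ 0.50822832 -0.28867735  0.0561933 ] -1.629096833616486 [-3.0679108   0.70080478  5.79730939]
top pole []
top hook_tip [(0.68, [0.703, -0.304, 0.025])]
side pole [(0.44, [0.463, -0.287, 0.079])]
side hook_tip [(0.68, [0.702, -0.303, 0.031])]
```

View pics/side25.png

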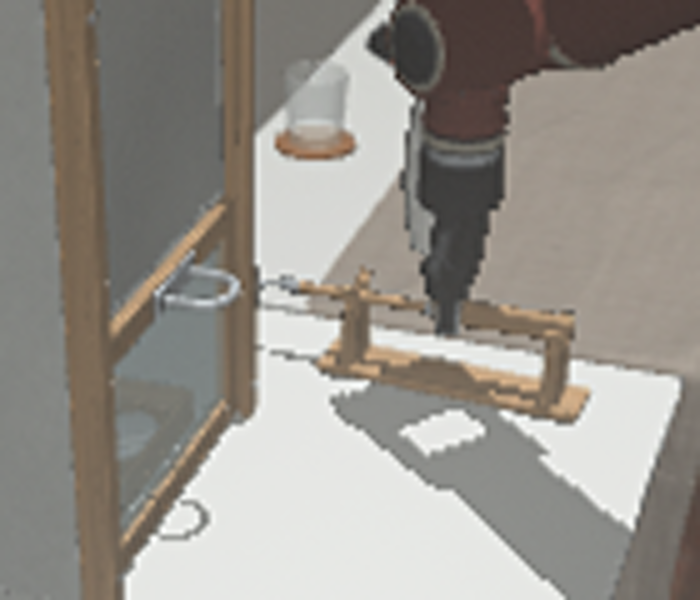

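play_rows --motion '[[1,[0,0,-0.002],0],[1,[0,0,-0.004],0],[1,[0,0,-0.004],0]]'

```text
time: 42.15
tool_pos: [0.5081, -0.2887, 0.0533]
tool_rot: [0.487, 0.515, 0.484, -0.514]
contact_force: [-5.7, 2.9, 12.4]
gripper_width: 0.178
```

play_rows --motion '[[1,[0,0,-0.002],0],[1,[0,0,-0.002],0]]'

```text
time: 42.35
tool_pos: [0.5082, -0.2887, 0.0532]
tool_rot: [0.486, 0.514, 0.484, -0.514]
contact_force: [-10.3, 5.4, 23.0]
gripper_width: 0.18
```

Run:
```python
from h import *
s=state();print(s["tool_pos"],ang(),s["contact_force"])
for n in("side",):
    im,d=cams.grab_frame(n); u=proj(n,(.5,-.28,.08)).astype(int)
    save(n+"26.png",cv2.resize(im[max(0,u[1]-40):u[1]+40,u[0]-50:u[0]+50],None,fx=7,fy=7,interpolation=2))
    for t in("pole","hook_tip"): print(n,t,[(round(k["score"],2),np.round(k["at"],3).tolist()) for k in nets.landmark_of(n,t)[:3]])
```

```text
[ 0.50817279 -0.28874925  0.05324018] -1.6288709293377963 [-10.27242288   5.36997825  23.03177553]
side pole [(0.61, [0.458, -0.286, 0.076])]
side hook_tip [(0.77, [0.705, -0.301, 0.033])]
```

View pics/side26.png

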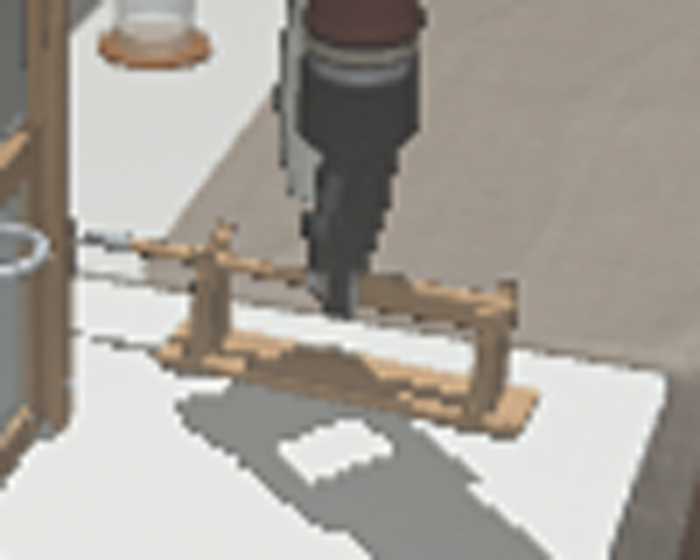

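play_rows --motion '[[1,[0.002,-0.001,0.003],0],[1,[0.002,-0.001,0.003],0],[0.3,[0.002,-0.001,0.003],0],[-0.2,[0.002,-0.001,0.003],0],[-1,[0.002,-0.001,0.003],0]]'

```text
time: 43.0
tool_pos: [0.5081, -0.288, 0.0498]
tool_rot: [-0.485, -0.514, -0.486, 0.514]
contact_force: [-0.4, 0.9, -0.1]
gripper_width: 0.679
```

play_rows --motion '[[-1,[0,0,0],0],[-1,[0,0,0],0],[-1,[0,0,0.03],0],[-1,[0,0,0.07],0],[-1,[0,0,0.12],0]]'

```text
time: 43.5
tool_pos: [0.5071, -0.2873, 0.1693]
tool_rot: [-0.483, -0.514, -0.487, 0.515]
contact_force: [0.8, -0.5, -0.2]
gripper_width: 0.998
```

play_rows --motion '[[-1,[-0.03,0.04,0.05],0],[-1,[-0.05,0.08,0.08],0],[-1,[-0.07,0.13,0.1],0],[-1,[-0.09,0.17,0.1],0],[-1,[-0.09,0.2,0.1],0]]'

```text
time: 44.0
tool_pos: [0.4182, -0.0897, 0.2722]
tool_rot: [0.486, 0.515, 0.484, -0.514]
contact_force: [0.2, 0.9, 0.3]
gripper_width: 1.0
```

Run:
```python
from h import *
s=state();print(s["tool_pos"],ang(),s["contact_force"],s["gripper_width"])
for n in("top","side"):
    im,d=cams.grab_frame(n); save(n+"27.png",cv2.resize(im[90:330,100:420],None,fx=2.4,fy=2.4,interpolation=2))
    for t in("pole","hook_tip","rest","eye","tray","earbud_case_mid","glue_stick","phone","highlighter_1"): print(n,t,[(round(k["score"],2),np.round(k["at"],3).tolist()) for k in nets.landmark_of(n,t)[:3]])
    P=cloud(n,d);x,y,z=P[...,0],P[...,1],P[...,2]
    m=(x>.6725)&(x<.6785)&(z>.2)&(z<.24)&(((y>-.14)&(y<-.06))|((y>.03)&(y<.1)));print("sash top",np.median(z[m]),m.sum())
    q=P[(z>.072)&(z<.092)&(x>.38)&(x<.72)&(y<-.26)&(y>-.31)]
    for xx in np.arange(.40,.72,.02):
        k=abs(q[:,0]-xx)<.01
        if k.sum(): print("  ",round(xx,2),k.sum(),np.round([np.median(q[k,1]),np.percentile(q[k,2],80)],4))
```

```text
[ 0.41818363 -0.0897066   0.27216601] -1.6312007869895089 [0.20693799 0.93669493 0.3105931 ] 0.9997401835041989
top pole [(0.81, [0.46, -0.286, 0.071])]
top hook_tip [(0.57, [0.708, -0.303, 0.032])]
top rest [(0.56, [0.463, -0.285, -0.003])]
top eye [(0.7, [0.649, -0.021, 0.206])]
top tray [(0.53, [0.782, -0.016, 0.004])]
top earbud_case_mid [(0.6, [0.622, 0.209, 0.01]), (0.52, [0.441, 0.238, 0.01]), (0.49, [0.704, 0.244, 0.01])]
top glue_stick [(0.37, [0.626, 0.278, 0.002]), (0.37, [0.71, -0.306, 0.028])]
top phone [(0.82, [0.417, 0.55, -0.001]), (0.35, [0.362, 0.408, -0.004])]
top highlighter_1 [(0.69, [0.362, 0.408, -0.009]), (0.55, [0.784, -0.019, 0.001])]
sash top 0.21721956300047834 64
   0.4 36 [-0.2815  0.086 ]
   0.42 33 [-0.2816  0.0849]
   0.44 20 [-0.2834  0.0857]
   0.46 16 [-0.2855  0.0881]
   0.48 20 [-0.2875  0.0867]
   0.5 23 [-0.2873  0.0861]
   0.52 21 [-0.2866  0.0855]
   0.54 14 [-0.2879  0.0798]
   0.56 13 [-0.2901  0.0798]
   0.58 16 [-0.2902  0.08  ]
   0.6 36 [-0.2914  0.0869]
   0.62 15 [-0.2919  0.0787]
   0.64 15 [-0.2957  0.0802]
   0.66 18 [-0.2956  0.08
[... 346 characters left out ...]
24, 0.001]), (0.57, [0.703, 0.244, 0.008]), (0.54, [0.622, 0.2, 0.008])]
side glue_stick [(0.48, [0.625, 0.279, -0.0])]
side phone [(0.66, [0.418, 0.554, -0.001])]
side highlighter_1 [(0.64, [0.359, 0.412, -0.001])]
sash top 0.21801741473707364 23
   0.4 17 [-0.2777  0.0877]
   0.42 17 [-0.2798  0.0854]
   0.44 16 [-0.2805  0.084 ]
   0.46 15 [-0.2789  0.0863]
   0.48 17 [-0.2819  0.0846]
   0.5 16 [-0.2841  0.0849]
   0.52 17 [-0.2832  0.0846]
   0.54 8 [-0.2835  0.0804]
   0.56 9 [-0.288   0.0798]
   0.58 7 [-0.2925  0.078 ]
   0.6 23 [-0.2804  0.0861]
   0.62 7 [-0.2945  0.0773]
   0.64 9 [-0.2944  0.0784]
   0.66 10 [-0.2939  0.0795]
   0.68 7 [-0.2966  0.0781]
   0.7 2 [-0.3003  0.0739]
```

View pics/side27.png

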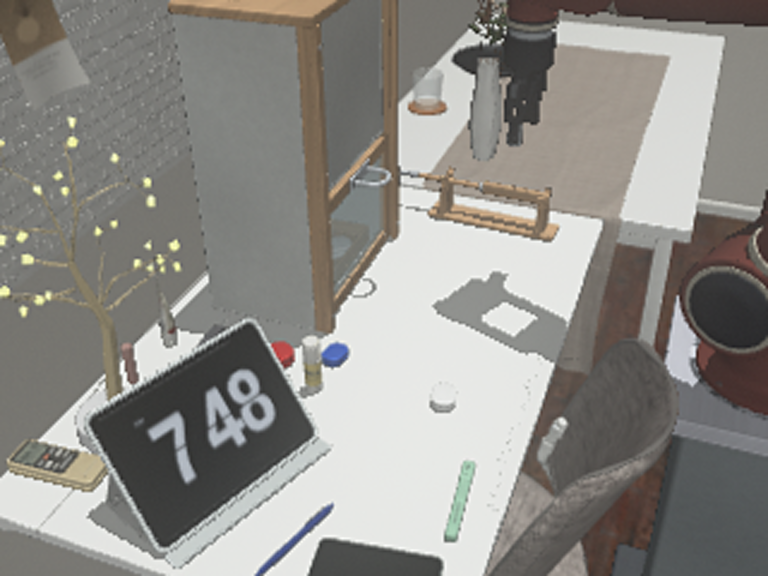

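View pics/top27.png

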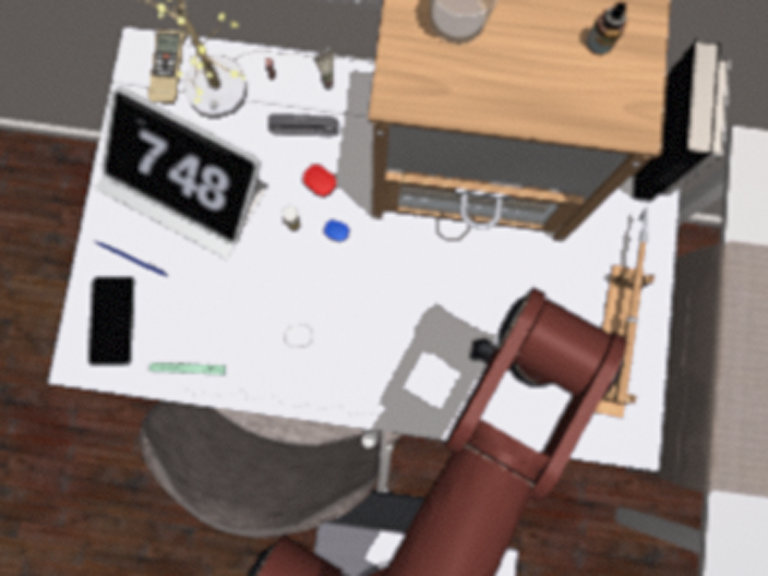

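Run:
```python
from plant import workorder,state
print(workorder.job_done(),state()["time"])
```

```text
the job is handed in; nothing more can be done
the job is handed in; nothing more can be done
```

The job is done and handed in at about 45 s. All three things found are in the tray, the tray stands at the back of the bay, the sash is shut and the pole is back in its forks.

**Items:** The staple box, the larger white earbud case and the bluish tape roll were on the desk and went into the tray. I found no brown tape roll and no eraser.

**Tray:** This step did not go quite as asked.
- I dragged it straight by its near wall, without lifting it, then pushed it in with a quick shove of one open finger. The tool can't tilt, so the wrist would have hit the sash on a slow push all the way in.
- The shove left it about 10 mm short of the back, inside the 13 mm allowance.
- So, after taking the pole, I nudged it the last 10 mm with the hook until it met the back panel at about 17 N.
- The near wall then read 0.702 to 0.705 m, against an expected 0.704 m.

**Sash:** The hook caught the eye and pulled the sash to its stop. The top edge reads 0.217 to 0.218 m, where shut is 0.217 m, and the eye reads 0.205 m.

**Pole:** The handle tipped a little in the grip and was levelled again when pressed into the forks. It lies in both forks, but the hook tip reads about 4 mm further forward than at the start.

**Last checks:** The glue stick, phone and highlighter read within about 4 mm of where they started, and no look-alike has moved. I could see the earbud case in the tray in the bay. The staple box and tape roll are hidden by the hutch there, so I last saw them in the tray before the shove; nothing lies loose on the desk.

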